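Charge the grinding mill and secure its lid

TASK

Charge the grinding mill: squeeze the two tabs of its snap lid to free it, lift it off and lay it right way up on the bench, then pour the white grinding pieces from the dipper into the drum and add the spare ones lying on the bench. When every piece is in, snap the lid back on so that both tabs have sprung out, and then lay the retaining bar, grip upwards, centred across both saddles; leave the dipper standing upright on the bench and the bystanders where they are.

Things in the scene. Friction and masses are not known exactly. Their poses are not given: they have to be found in the camera images.
- mouth (a point): centre of the mouth, level with the rim, of a grinding mill fixed to the bench: 210 x 136 x 10 mm grey base plate, in its middle an open square aluminium drum, 116 mm outside, 104 inside, rim 75 mm above the bench. z up, x along the line of the two saddles beside the drum. Along its +y and -y rims a 6 mm thick keeper lip narrows the mouth to 88 mm (104 mm along x)
- drum_floor (a point): centre of the drum's inner floor, 16 mm above the bench; same axes as the mouth
- seat (a point): where the middle of the bar's underside belongs: above the drum's centre, level with the seats of the two grey saddles (84 mm above the bench). They stand 83 mm from it along +x and -x (22 mm thick, 50 mm wide), each with a notch 32 mm wide (along y) between cheeks 14 mm high; axes as the mouth
- lid_grip (a point): snap lid, where to hold it: midway between its two upright black finger tabs, 21 mm above the underside of the lid's plate (16 mm above its top face). Tabs: 40 mm wide along x, outer faces 54 mm apart along y, tops 37 mm above that underside. z up. Lid home: this point 21 mm above the mouth; lid lying on the bench on its plug: 37 mm up
- tab_a (a joint): travel of the tab on the lid's +y side, m: 0 sprung out (bolt out), 0.010 pressed fully in (both in: outer faces 34 mm apart); spring about 3 N at the start, 8 N at the end
- tab_b (a joint): the same for the tab on the lid's -y side
- bar_grip (a point): retaining bar: flat steel bar 226 x 22 x 12 mm along x, with a crosspiece 60 mm wide along y and 13 mm thick at each end (200 mm between them, so they hang just beyond the saddles) and an upright black grip in the middle (40 mm along x, 18 mm thick along y, top 68 mm above the bar's underside), about 250 g. This point lies in the grip, 56 mm above the bar's underside; z up
- bar: the same bar, origin at the middle of its underside
- cup_mid (a point): steel dipper cup, round and flared: 64 mm across at the foot, 100 mm at the rim, 65 mm high, wall 3 mm, about 150 g. This point lies on its axis, half-way up; z points out of the mouth. A straight handle stands out along its +y
- cup_handle (a point): point on the dipper's handle to hold it by: round black rod 16 mm thick along y, from 60 to 145 mm from the cup's axis, 50 mm above the cup's foot; this point is 110 mm from the axis. The rod can be taken at any angle round its axis; same axes as the cup
- cup: the same dipper, origin at the middle of its foot
- petri_1: clear petri dish, 62 mm, 15 mm high, standing at the right: a bystander; origin under its centre
- tape_roll: roll of masking tape, 66 mm across, 19 mm high, at the left: a bystander; origin under its centre
- dust_cap: black dust cap, 37 mm across, 14 mm high, at the back: a bystander; origin under its centre
- piece_1_mid (a point): hexagonal white ceramic grinding piece, 20 mm across its flats (23 mm over its corners) and 20 mm high, 18 g, slippery; this point is its centre, z its prism axis, x square to two of its flats. At the start in the cup
- piece_2_mid (a point): hexagonal white ceramic grinding piece, 20 mm across its flats (23 mm over its corners) and 20 mm high, 18 g, slippery; this point is its centre, z its prism axis, x square to two of its flats. At the start in the cup
- piece_3_mid (a point): hexagonal white ceramic grinding piece, 20 mm across its flats (23 mm over its corners) and 20 mm high, 18 g, slippery; this point is its centre, z its prism axis, x square to two of its flats. At the start in the cup
- piece_4_mid (a point): hexagonal white ceramic grinding piece, 20 mm across its flats (23 mm over its corners) and 20 mm high, 18 g, slippery; this point is its centre, z its prism axis, x square to two of its flats. At the start in the cup, or absent
- piece_5_mid (a point): hexagonal white ceramic grinding piece, 20 mm across its flats (23 mm over its corners) and 20 mm high, 18 g, slippery; this point is its centre, z its prism axis, x square to two of its flats. At the start in the cup, or absent
- piece_6_mid (a point): hexagonal white ceramic grinding piece, 20 mm across its flats (23 mm over its corners) and 20 mm high, 18 g, slippery; this point is its centre, z its prism axis, x square to two of its flats. At the start in the cup, or absent
- piece_7_mid (a point): hexagonal white ceramic grinding piece, 20 mm across its flats (23 mm over its corners) and 20 mm high, 18 g, slippery; this point is its centre, z its prism axis, x square to two of its flats. At the start on the bench between mill and cup, or absent
- piece_8_mid (a point): hexagonal white ceramic grinding piece, 20 mm across its flats (23 mm over its corners) and 20 mm high, 18 g, slippery; this point is its centre, z its prism axis, x square to two of its flats. At the start on the bench between mill and cup, or absent
- piece_9_mid (a point): hexagonal white ceramic grinding piece, 20 mm across its flats (23 mm over its corners) and 20 mm high, 18 g, slippery; this point is its centre, z its prism axis, x square to two of its flats. At the start on the bench between mill and cup, or absent
- lid_plate (a point): centre of the underside of the lid's plate (grey, 116 x 116 x 5 mm, 200 g), which rests on the drum's rim. Below it a plug 99 x 83 mm, 16 mm deep, the last 7 mm stepped in to 90 x 76. Each tab carries a bolt, 11 mm below this point, that catches under a keeper lip; squeezing both tabs fully draws the bolts in, so the lid can go out or in. It fits both ways round, its y along the mill's y

How it is judged:
On the way, in this order (a step that is already met when the one before it is completed fails the run):
1. the lid is off the drum and lies right way up on the bench (horizontal distance between lid_grip and mouth above 0.11 m and height (world z) of lid_grip below 0.05 m and angle between lid_grip's own z axis and vertical below 0.15 rad), for 0.2 s.
2. every piece is in the drum (horizontal distance between each of piece_1_mid, piece_2_mid, piece_3_mid, piece_4_mid, piece_5_mid, piece_6_mid, piece_7_mid, piece_8_mid, piece_9_mid and drum_floor below 0.065 m and height (world z) of each of piece_1_mid, piece_2_mid, piece_3_mid, piece_4_mid, piece_5_mid, piece_6_mid, piece_7_mid, piece_8_mid, piece_9_mid below 0.065 m), for 0.2 s.
3. the lid is home on the drum with both tabs sprung out (horizontal distance between lid_grip and mouth below 0.006 m and z of lid_grip in the frame of mouth between 0.017 and 0.0245 m and angle between lid_grip's own z axis and vertical below 0.05 rad and value of joint each of tab_a, tab_b below 0.003 m), for 0.2 s.
4. the bar lies across both saddles (horizontal distance between bar_grip and seat below 0.012 m and angle between the x axis of bar_grip and the x axis of seat, either way round below 0.08 rad and angle between bar_grip's own z axis and vertical below 0.06 rad and z of bar_grip in the frame of seat between 0.051 and 0.061 m and linear speed of bar below 0.03 m/s), for 0.2 s.
At the end, for the whole second after the job is handed in: all pieces in the drum; lid home (6 mm across, 4 mm in height, 0.05 rad) with both tabs out within 3 mm; bar at rest on both seats, middle within 12 mm, along the mill's x within 0.08 rad, level within 0.06 rad; dipper upright on the bench within 0.15 rad (all of step 2 and all of step 3 and all of step 4 and angle between cup_mid's own z axis and vertical below 0.15 rad and height (world z) of cup_mid below 0.04 m and linear speed of cup below 0.03 m/s); the robot touches nothing.
It fails at once if a bystander (petri dish, tape roll, dust cap) is pushed more than 30 mm (distance of any of petri_1, tape_roll, dust_cap from where it was at the start of the episode above 0.03 m).
Of piece_4, piece_5, piece_6 only 1 to 3 are there at a start; the rules pass over those that are not, and their reading is None.
Of piece_7, piece_8, piece_9 only 1 to 3 are there at a start; the rules pass over those that are not, and their reading is None.
At some moment in a run one of bar, cup may be knocked a few centimetres aside while the robot is not near it.
It also fails if it takes over 192 s, if anything falls off the work surface, if the arm or the gripper's body presses on something with over 40 N, if the wrist force passes 120 N, or if a joint passes its speed limit or range.

ROBOT

A 6-joint arm with a two-finger parallel gripper is mounted at the origin on a cart in front of the work surface, level with it; the furniture and walls round the work are solid. World frame = base frame: x ahead of the robot, y to its left, z up, the work surface at z = 0. Lengths are in m, angles in rad, forces in N, time in s.
With the tool pointing down it reaches from about 0.425 to 0.95 m from the base axis. Payload 3.5 kg.
Tool frame: the origin (TCP) lies midway between the tips of the shut fingers; the grasp point (between the pads) lies 19 mm behind it (ctrl.pinch_z is the distance from the TCP to the grasp point, in m); z points along the fingers, y is the line along which they close (so a half turn about z gives the same grasp; the last joint's range is limited). The gripper opens to 85 mm and grips with 20 to 120 N. Pads are 22 mm wide; open, the fingers measure 114 mm over their backs; the gripper's body (76 mm by 85 mm) begins 54 mm behind the grasp point. The pads swing forward as they close: fully open they stand 13 mm farther back than shut.
Start: joints at [-1.385, 0.286, 1.577, -0, 1.279, -0.15], TCP at [0.222, -0.637, 0.231] pointing down, gripper open.
Joint ranges: [-2.77, 2.77], [-0.9, 2.22], [0.21, 2.48], [-1.53, 4.67], [0.24, 2.81], [-2.84, 2.84]. Speed limits (rad/s): [2.79, 2.79, 3.14, 3.14, 3.14, 3.14].

INTERFACE

Orientations are given as a unit quaternion [x, y, z, w].
In Python, from plant import get_state, viewer, sign_off, ctrl gives the robot as it stands. The module is installed in compiled form; this text tells all that it offers.
- The arm moves only by the shell command python3 -m handwheel 'ROWS' [FORCE]. ROWS is JSON, a list that holds one entry, the list of rows, each a list of 5 numbers: the finger opening in m, from 0 to 0.0854, then the shift along the tool's x, y, z in m, then the turn about the tool's z in degrees. In form: [[[claw, x, y, z, spin], ...]]. A call has 1 to 12 rows; each row shifts and turns the commanded pose from where the row before left it, along the tool's axes as they then stand; what a row does not reach is not made up. A row lasts 1/12 s, in which the tool goes at most 41.7 mm and 7.16 degrees, less where a joint would pass 70% of its speed; a pose out of reach is approached as far as the arm can. A call is refused whole if a number of a shift passes 0.0417 or a number of a turn 7.16, either way. A call with a gripper value outside its range is refused whole. The fingers move at their own pace and stop on an object; FORCE is the grip in N (left out, the last holds). Time passes only in rows, so rows that do not move let the fingers close. It gives the time, the measured TCP pose, the force, the opening and the grip force at its end, in the units of the state.
- get_state(): the state, without advancing time (a new reading comes with each control period).
- viewer.read_camera(name): name is "scene" or "top" or "wrist"; returns the picture (384x512x3 uint8, blue, green, red); there is no depth.
- viewer.camera_params(name): a dict with "fov_y" (degrees; the focal length in pixels is half the picture's height over the tangent of half this angle, whatever the lens; pixels are square), "cx", "cy" (the principal point, pixels), "xyz" and "attitude" of the camera in the world; the wrist camera has in their place "hand_eye" (4x4, takes a point from camera to tool coordinates, whose origin is the TCP and whose axes are the flange's). Camera axes: x right, y up, looking along -z (the intrinsics and any distortion apply to the point x, -y, -z); pixel columns grow to the right and rows downward; lengths in m; the calibration is good to about 2 mm. A picture is of the moment at which its call begins: read the wrist's pose just before it. camera_params takes no time and is no camera call.
- sign_off(): hands the job in; it is judged then, once.
Trained networks look in the newest picture that a camera, given by its name, has taken for a name from the list of things; names that differ only in an ending like _2 or _b are one class to them, and where a whole thing is asked for, a point or a joint stands for the part that bears it (a point fixed in the world has none). Each returns a list of dicts, best first, with "confidence" (0 to 1); they miss things now and then, are a little off and sometimes report something else, mostly with a low value. They report only what shows in the picture. A call takes as long as a camera call.
- viewer.look_for(camera, name): "extent" ([left, top, width, height] as shares, 0 to 1, of the picture: columns of its width, rows of its height, round what is visible of it).
- viewer.outline_of(camera, name): "mask" (384x512 bool, what is visible of it) and "extent" ([left, top, width, height] as shares, 0 to 1, of the picture: columns of its width, rows of its height, round what is visible of it).
- viewer.pinpoint(camera, name): "xy" ([column, row] as shares, 0 to 1, of the picture: columns of its width, rows of its height: a listed point, or the origin of a listed thing).
The state is a dict: "time": time; "qpos": joint angles; "dq": joint speeds; "joint_efforts": joint torques, N m; "eef_pos": TCP position; "tcp_rot": TCP orientation; "contact_force": force on the tool from outside, world axes, zero at the start; "wrist_torque": the same for the moment, N m; "opening": opening from 0.0 (shut) to 1.0 (fully open); "finger_force": force on a finger pad.
Only numpy, scipy, OpenCV 4.12 (cv2) and the standard library are available. Lean on these libraries where they do the work, as an engineer would, in place of code of your own. Each camera call takes 0.05 s, during which the arm holds its last target. There are 200 camera calls.

## Working session

There is one attempt and no reset: what is moved stays moved. The work goes in short steps, Python scripts to look and compute and a shell command to move; the robot and the scene stay as the last step left them, time stands still between calls to the robot, and variables do not carry over. Pictures are saved under pics/ and viewed, at most 14 in all, crops included, and the job is handed in when it is done.

```bash
mkdir -p pics; ls; python3 - <<'E'
from plant import get_state, viewer, ctrl
import cv2
s=get_state(); print(s); print(ctrl.pinch_z)
for n in("scene","top","wrist"):
    print(n,viewer.camera_params(n))
a=viewer.read_camera("scene");b=viewer.read_camera("top")
cv2.imwrite("pics/scene0.png",a);cv2.imwrite("pics/top0.png",b)
E
```

```text
pics
{'time': 0.0, 'qpos': array([-1.38500853e+00,  2.87192332e-01,  1.57817901e+00, -1.92635946e-05,
        1.27859030e+00, -1.49983738e-01]), 'dq': array([ 2.68951846e-04,  1.43885058e-03,  2.91074372e-05,  1.45866142e-03,
        1.48607874e-03, -8.37322235e-04]), 'joint_efforts': array([-2.75782426e-03, -4.05982733e+01, -2.92629987e+01, -3.12162319e-04,
        5.78931067e-03,  3.60599358e-06]), 'eef_pos': array([ 0.22232225, -0.63664133,  0.22992831]), 'tcp_rot': array([ 9.85939097e-01,  1.67100847e-01, -3.04224401e-05, -1.18413822e-03]), 'contact_force': array([-0.92904669, -0.45441399, -0.63704349]), 'wrist_torque': array([-0.0234944 ,  0.02130523,  0.03105386]), 'finger_force': 0.0, 'opening': 1.0016021476445558}
0.0187
scene {'fov_y': 57.226701789927276, 'cx': 259.4299513132957, 'cy': 189.31088214477654, 'xyz': array([0.24217324, 0.30807763, 0.71773631]), 'attitude': array([-0.10371919,  0.34867609,  0.8919449 , -0.26851744])}
top {'fov_y': 42.51041425912855, 'cx': 255.93436509409239, 'cy': 189.05629854151428, 'xyz': array([ 0.45496626, -0.16981143,  1.2581684 ]), 'attitude': array([ 0.03530796, -0.03774876, -0.69764477,  0.7145769 ])}
wrist {'fov_y': 65.77936603194031, 'cx': 253.82070047652266, 'cy': 194.36734085752656, 'hand_eye': array([[ 7.47093036e-04,  9.59062113e-01,  2.83194819e-01,
         7.28874127e-02],
       [ 9.99999644e-01, -8.27759752e-04,  1.65187510e-04,
         7.70329544e-04],
       [ 3.92842356e-04,  2.83194595e-01, -9.59062390e-01,
        -1.42543681e-01],
       [ 0.00000000e+00,  0.00000000e+00,  0.00000000e+00,
         1.00000000e+00]])}
```

View pics/top0.png

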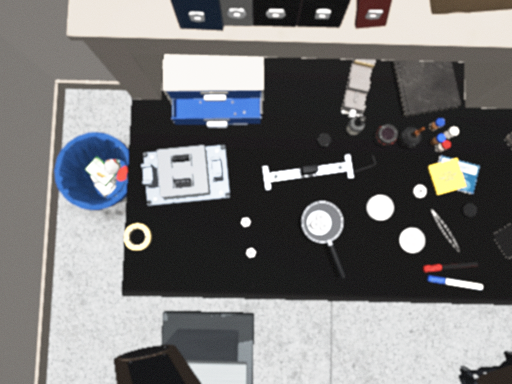

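View pics/scene0.png

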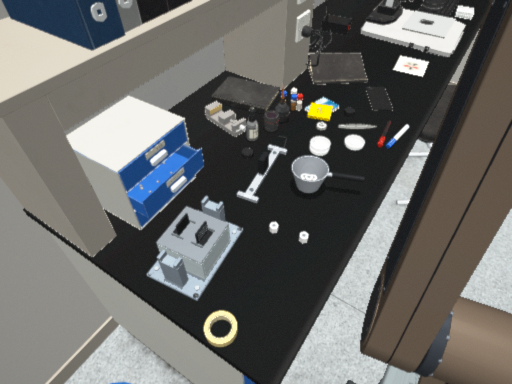

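```bash
cat > h.py <<'E'
import numpy as np, cv2
from scipy.spatial.transform import Rotation as R
from plant import get_state, viewer, ctrl
def cam(n):
    p=viewer.camera_params(n); f=192/np.tan(np.radians(p["fov_y"]/2))
    if n=="wrist":
        s=get_state(); Rt=R.from_quat(s["tcp_rot"]).as_matrix(); H=p["hand_eye"]
        return f,p["cx"],p["cy"],s["eef_pos"]+Rt@H[:3,3],Rt@H[:3,:3]
    return f,p["cx"],p["cy"],p["xyz"],R.from_quat(p["attitude"]).as_matrix()
def shot(n,fn=None):
    c=cam(n); im=viewer.read_camera(n)
    if fn: cv2.imwrite("pics/"+fn,im)
    return c,im
def ray(c,u,v,z):
    "pixels -> world at height z"
    f,cx,cy,o,M=c; u,v=np.atleast_1d(u).astype(float),np.atleast_1d(v).astype(float)
    d=np.stack([(u-cx)/f,-(v-cy)/f,-np.ones_like(u)],-1)@M.T
    return o+d*((z-o[2])/d[:,2])[:,None]
def proj(c,P):
    f,cx,cy,o,M=c; q=(np.atleast_2d(P)-o)@M; return np.c_[cx+f*q[:,0]/-q[:,2],cy+f*q[:,1]/q[:,2]]
def pts(n,c,name,z,k=3,mn=.3):
    out=[]
    for d in viewer.pinpoint(n,name)[:k]:
        if d["confidence"]<mn: continue
        u,v=d["xy"][0]*512,d["xy"][1]*384
        out.append((round(d["confidence"],2),(round(u),round(v)),ray(c,u,v,z)[0].round(4)[:2].tolist()))
    return out
def rect(n,c,name,z):
    "min-area rectangles of the outlines on plane z: centre, sides, long-side angle deg"
    out=[]
    for d in viewer.outline_of(n,name)[:3]:
        v,u=np.nonzero(d["mask"]); 
        if len(u)<10: continue
        w=ray(c,u,v,z)[:,:2].astype(np.float32); (cn,sz,a)=cv2.minAreaRect(w*1000)
        if sz[0]<sz[1]: sz=sz[::-1]; a+=90
        out.append((round(d["confidence"],2),np.round(cn,0),np.round(sz,0),round((a+90)%180-90,1)))
    return out
def delta(x,y,z,yaw=None):
    "tool-frame shift to bring TCP to x,y,z; yaw = world angle deg of tool y line; positive spin about tool z"
    s=get_state(); M=R.from_quat(s["tcp_rot"]).as_matrix()
    cur=np.degrees(np.arctan2(M[1,1],M[0,1])); d=M.T@(np.array([x,y,z])-s["eef_pos"])
    print("tool shift",d.round(4),"yaw(y)",cur.round(1),end=" ")
    if yaw is not None: print("spin",round(-((yaw-cur+90)%180-90),1),end=" ")
    print("t",round(s["time"],2),"tcp",s["eef_pos"].round(4),"q6",s["qpos"][5].round(2),"tilt",M[:,2].round(3))
E
python3 - <<'E'
from h import *
for n in("top","scene"):
    c,_=shot(n); print(n)
    for nm,z in(("mouth",.075),("lid_grip",.096),("seat",.084),("bar_grip",.056),("bar",0),("cup",0),("cup_handle",.05),("piece_7_mid",.01),("petri_1",0),("tape_roll",0),("dust_cap",0)):
        print(nm,pts(n,c,nm,z,6))
    print("lid",rect(n,c,"lid_plate",.08),"bar",rect(n,c,"bar",.012),"cup",rect(n,c,"cup",.05))
delta(.5,0,.2,90)
E
```

```text
top
mouth []
lid_grip [(0.72, (181, 170), [0.6172, 0.0066])]
seat []
bar_grip [(0.68, (310, 172), [0.6258, -0.3031])]
bar [(0.75, (304, 173), [0.629, -0.2957]), (0.46, (326, 226), [0.4948, -0.3539])]
cup [(0.64, (316, 222), [0.5036, -0.3268])]
cup_handle [(0.95, (342, 264), [0.4032, -0.3842]), (0.68, (248, 223), [0.497, -0.1549]), (0.63, (308, 171), [0.6272, -0.2989]), (0.53, (318, 219), [0.5109, -0.3271])]
piece_7_mid [(0.51, (246, 221), [0.5028, -0.1484])]
petri_1 [(0.49, (377, 210), [0.54, -0.4838])]
tape_roll [(0.55, (137, 236), [0.4589, 0.1249])]
dust_cap [(0.74, (320, 138), [0.722, -0.3355])]
lid [(0.66, array([616.,   8.]), array([120., 118.]), 6.9)] bar [(0.66, array([ 630., -302.]), array([226.,  58.]), -80.9), (0.5, array([595.,  17.]), array([47., 24.]), -82.2)] cup [(0.74, array([ 460., -338.]), array([189.,  97.]), 4.3)]
scene
mouth []
lid_grip [(0.76, (191, 230), [0.6145, 0.0109])]
seat []
bar_grip [(0.8, (264, 156), [0.6346, -0.3137])]
bar [(0.92, (263, 176), [0.6257, -0.2938])]
cup []
cup_handle [(0.73, (274, 226), [0.4861, -0.1266]), (0.62, (353, 177), [0.3981, -0.3825])]
piece_7_mid [(0.58, (273, 228), [0.5007, -0.1471])]
petri_1 [(0.65, (318, 147), [0.5535, -0.4965]), (0.45, (261, 173), [0.636, -0.301])]
tape_roll [(0.88, (221, 333), [0.4529, 0.1255])]
dust_cap [(0.48, (353, 178), [0.4057, -0.4296]), (0.47, (246, 154), [0.7214, -0.3439])]
lid [(0.96, array([616.,   7.]), array([121., 120.]), 7.2)] bar [(0.89, array([ 632., -300.]), array([231.,  64.]), -80.1)] cup [(0.98, array([ 475., -363.]), array([183., 140.]), 50.5)]
tool shift [ 0.4721 -0.5102  0.0313] yaw(y) -70.8 spin 19.2 t 1.6 tcp [ 0.2224 -0.6373  0.2313] q6 -0.15 tilt [-0.  0. -1.]
```

```bash
python3 -m handwheel '[[[0.085,0.0292,-0.024,-0.001,0],[0.085,0.0292,-0.024,-0.001,0],[0.085,0.0292,-0.024,-0.001,0],[0.085,0.0292,-0.024,-0.001,0],[0.085,0.0292,-0.024,-0.001,0],[0.085,0.0292,-0.024,-0.001,0],[0.085,0.0292,-0.024,-0.001,0],[0.085,0.0292,-0.024,-0.001,0],[0.085,0.0292,-0.024,-0.001,0],[0.085,0.0292,-0.024,-0.001,0]]]'
python3 -m handwheel '[[[0.085,0.0292,-0.024,-0.001,0],[0.085,0.0292,-0.024,-0.001,0],[0.085,0.0292,-0.024,-0.001,0],[0.085,0.0292,-0.024,-0.001,0],[0.085,0.0292,-0.024,-0.001,0],[0.085,0.0292,-0.024,-0.001,0],[0.085,0.0292,-0.024,-0.001,0],[0.085,0.0292,-0.024,-0.001,0],[0.085,0.0292,-0.024,-0.001,0],[0.085,0.0292,-0.024,-0.001,0]]]'
python3 -m handwheel '[[[0.085,0,0,0,-7.1],[0.085,0,0,0,-7.1],[0.085,0,0,0,-7.1],[0.085,0,0,0,-7.1],[0.085,0,0,0,-7.1],[0.085,0,0,0,-7.1],[0.085,0,0,0,-7.1],[0.085,0,0,0,-7.1],[0.085,0,0,0,-7.1],[0.085,0,0,0,-7.1],[0.085,0,0,0,-7]]]'
python3 - <<'E'
from h import *
c,_=shot("wrist","w1.png")
for nm,z in(("lid_grip",.096),("mouth",.075),("seat",.084)): print(nm,pts("wrist",c,nm,z))
print(rect("wrist",c,"lid_plate",.08))
print(rect("wrist",c,"tab_a",.112))
delta(.616,.008,.2,7)
E
```

```text
time: 2.43
eef_pos: [0.4197, -0.3128, 0.2417]
tcp_rot: [0.986, 0.167, 0.0, 0.0]
contact_force: [1.0, 0.1, 0.6]
opening: 0.996
finger_force: 0.0
time: 3.27
eef_pos: [0.6164, 0.0102, 0.2516]
tcp_rot: [0.986, 0.167, 0.0, 0.0]
contact_force: [0.4, -0.8, -0.2]
opening: 0.996
finger_force: 0.0
time: 4.18
eef_pos: [0.6157, 0.0083, 0.2514]
tcp_rot: [0.659, 0.752, 0.0, 0.0]
contact_force: [0.5, 0.5, 0.2]
opening: 0.998
finger_force: 0.0
lid_grip [(0.94, (255, 180), [0.6184, 0.0077])]
mouth []
seat []
[(0.64, array([617.,   7.]), array([115., 115.]), 7.1)]
[(0.71, array([645.,  13.]), array([44., 16.]), -82.4), (0.61, array([589.,   5.]), array([44., 16.]), -83.5)]
tool shift [-0.0004  0.0003  0.0513] yaw(y) 7.1 spin 0.1 t 4.48 tcp [0.6157 0.0083 0.2513] q6 -0.28 tilt [ 0.  0. -1.]
```

View pics/w1.png

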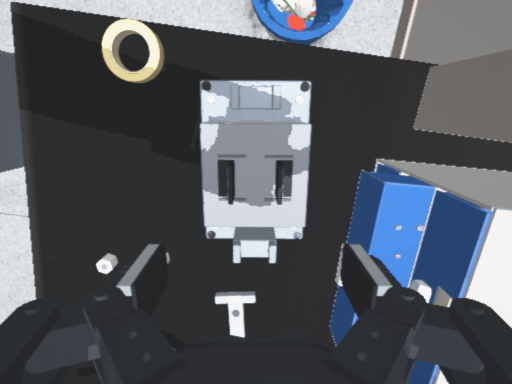

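```bash
python3 -m handwheel '[[[0.085,-0.001,0.001,0.03,0],[0.085,0,0,0.03,0],[0.085,0,0,0.03,0],[0.085,0,0,0.03,0],[0.085,0,0,0.03,0],[0.085,0,0,0.018,0],[0.085,0,0,0,0]]]' 40
python3 -m handwheel '[[[0.05,0,0,0,0],[0.03,0,0,0,0],[0.02,0,0,0,0],[0.02,0,0,0,0],[0.02,0,0,0,0],[0.02,0,0,0,0],[0.02,0,0,0,0],[0.02,0,0,0,0]]]' 40
```

```text
time: 5.07
eef_pos: [0.6129, 0.008, 0.0777]
tcp_rot: [0.662, 0.75, -0.003, -0.004]
contact_force: [-0.9, 0.2, -0.5]
opening: 0.995
finger_force: 0.0
time: 5.73
eef_pos: [0.6194, 0.0072, 0.0883]
tcp_rot: [0.661, 0.75, 0.002, 0.003]
contact_force: [-1.4, 0.2, 9.6]
opening: 0.372
finger_force: 42.7
```

```bash
python3 -m handwheel '[[[0.02,0,0,-0.005,0],[0.02,0,0,-0.015,0],[0.02,0,0,-0.02,0],[0.02,0,0,-0.02,0],[0.02,0,0,-0.02,0],[0.02,0,0,-0.02,0],[0.02,0,0,0,0],[0.02,0,0,0,0]]]' 40
python3 -c "
from h import *
shot('wrist','w2.png')"
```

```text
time: 6.4
eef_pos: [0.6176, 0.0074, 0.185]
tcp_rot: [0.661, 0.75, 0.001, 0.002]
contact_force: [-0.5, -0.3, -2.9]
opening: 0.37
finger_force: 40.2
```

View pics/w2.png

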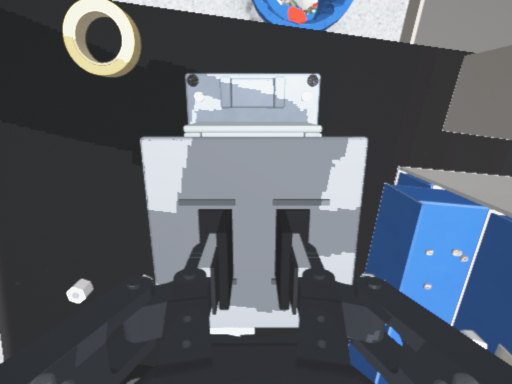

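```bash
python3 -m handwheel '[[[0.02,0,-0.029,0,0],[0.02,0,-0.029,0,0],[0.02,0,-0.029,0,0],[0.02,0,-0.029,0,0],[0.02,0,-0.03,0,0],[0.02,0,0,0.03,0],[0.02,0,0,0.03,0],[0.02,0,0,0.03,0],[0.02,0,0,0.03,0],[0.02,0,0,0.02,0],[0.02,0,0,0.008,0],[0.02,0,0,0.0,0]]]' 40
python3 -m handwheel '[[[0.02,0,0,0.002,0],[0.02,0,0,0.002,0],[0.02,0,0,0.002,0],[0.02,0,0,0,0]]]' 40
```

```text
time: 7.45
eef_pos: [0.469, -0.0102, 0.032]
tcp_rot: [0.661, 0.75, -0.002, -0.003]
contact_force: [0.2, 0.2, -2.3]
opening: 0.374
finger_force: 40.4
time: 7.78
eef_pos: [0.4726, -0.0111, 0.0301]
tcp_rot: [0.661, 0.75, 0.0, 0.001]
contact_force: [-0.4, 0.8, -2.4]
opening: 0.373
finger_force: 40.4
```

```bash
python3 -m handwheel '[[[0.02,0,0,0.0015,0],[0.02,0,0,0.001,0],[0.02,0,0,0,0],[0.02,0,0,0,0],[0.05,0,0,0,0],[0.07,0,0,0,0],[0.085,0,0,0,0],[0.085,0,0,0,0],[0.085,0,0,0,0],[0.085,0,0,0,0],[0.085,0,0,0,0],[0.085,0,0,0,0]]]'
python3 -m handwheel '[[[0.085,0,0,-0.02,0],[0.085,0,0,-0.04,0],[0.085,0,0,-0.04,0],[0.085,0,0,-0.04,0],[0.085,0,0,-0.04,0],[0.085,0,0,-0.03,0],[0.085,0,0,0,0],[0.085,0,0,0,0]]]'
python3 - <<'E'
from h import *
c,_=shot("wrist")
print("lid",pts("wrist",c,"lid_grip",.037),rect("wrist",c,"lid_plate",.021),rect("wrist",c,"tab_a",.053))
print(pts("wrist",c,"piece_7_mid",.01,8))
for n in("top","scene"):
    c,_=shot(n,n+"3.png"); 
    for nm,z in(("mouth",.075),("drum_floor",.016),("seat",.084),("bar_grip",.056),("cup_mid",.0325),("cup",0),("cup_handle",.05),("piece_7_mid",.01)):
        print(n,nm,pts(n,c,nm,z,8))
delta(.5,-.15,.15,90)
E
```

```text
time: 8.78
eef_pos: [0.472, -0.0109, 0.0268]
tcp_rot: [0.661, 0.75, -0.0, -0.0]
contact_force: [-0.4, -0.0, 0.2]
opening: 0.997
finger_force: 0.0
time: 9.45
eef_pos: [0.4732, -0.0112, 0.2394]
tcp_rot: [0.661, 0.75, 0.001, 0.002]
contact_force: [-0.3, 0.2, -0.3]
opening: 0.996
finger_force: 0.0
lid [(0.69, (254, 170), [0.4752, -0.0119])] [(0.92, array([474., -12.]), array([118., 116.]), -82.7), (0.24, array([504., -12.]), array([47., 19.]), -81.9)] [(0.74, array([501.,  -5.]), array([41., 16.]), -81.8), (0.7, array([445., -13.]), array([43., 17.]), -82.0)]
[(0.63, (262, 262), [0.5043, -0.1457])]
top mouth []
top drum_floor [(0.74, (188, 174), [0.6191, -0.0002])]
top seat [(0.74, (181, 167), [0.6249, 0.0092]), (0.68, (309, 169), [0.6286, -0.2985])]
top bar_grip [(0.98, (308, 170), [0.6299, -0.2989])]
top cup_mid [(0.93, (318, 223), [0.5001, -0.329]), (0.59, (142, 238), [0.4536, 0.1062])]
top cup [(0.6, (319, 224), [0.4993, -0.3354])]
top cup_handle [(0.93, (339, 263), [0.4059, -0.3789]), (0.42, (184, 170), [0.623, 0.0061])]
top piece_7_mid [(0.43, (246, 223), [0.4975, -0.1504]), (0.42, (316, 225), [0.497, -0.3274])]
scene mouth [(0.69, (191, 234), [0.6191, 0.0094]), (0.33, (351, 178), [0.3941, -0.3494])]
scene drum_floor [(0.88, (198, 246), [0.6166, -0.0003]), (0.7, (310, 177), [0.506, -0.3503])]
scene seat [(0.9, (190, 230), [0.6229, 0.007])]
scene bar_grip [(0.78, (261, 158), [0.6387, -0.305])]
scene cup_mid [(0.89, (309, 177), [0.5028, -0.3332]), (0.55, (194, 232), [0.6433, -0.0175]), (0.4, (306, 178), [0.5055, -0.3256])]
scene cup [(0.81, (306, 183), [0.5098, -0.3372])]
scene cup_handle []
scene piece_7_mid [(0.38, (274, 225), [0.5028, -0.1576])]
tool shift [-0.1415  0.0103  0.0869] yaw(y) 7.2 spin -82.8 t 10.6 tcp [ 0.472  -0.0109  0.2368] q6 -0.36 tilt [ 0. -0. -1.]
```

View pics/top3.png

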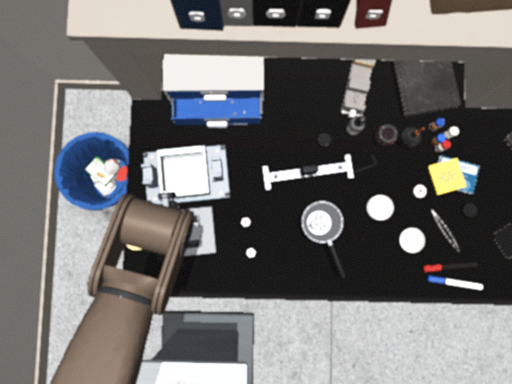

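```bash
python3 -m handwheel '[[[0.085,-0.028,0.002,0,0],[0.085,-0.028,0.002,0,0],[0.085,-0.028,0.002,0.02,0],[0.085,-0.028,0.002,0.02,0],[0.085,-0.028,0.002,0.02,0],[0.085,0,0,0,0],[0.085,0,0,0,0]]]' 30
python3 - <<'E'
from h import *
c,im=shot("wrist","w4.png")
print(pts("wrist",c,"piece_7_mid",.01,8))
m=(im.min(2)>170).astype(np.uint8)
for k in cv2.findContours(m,0,2)[0]:
    if 150<cv2.contourArea(k)<9000:
        u,v=k[:,0,0].mean(),k[:,0,1].mean()
        w=(ray(c,k[:,0,0],k[:,0,1],.02)[:,:2]*1000).astype(np.float32)
        print((round(u),round(v)),cv2.contourArea(k),cv2.minAreaRect(w),ray(c,u,v,.015).round(4))
delta(.5015,-.149,.15)
E
```

```text
time: 11.18
eef_pos: [0.4987, -0.1492, 0.1752]
tcp_rot: [0.662, 0.749, -0.0, -0.002]
contact_force: [0.4, 0.4, -0.9]
opening: 0.997
finger_force: 0.0
[(0.75, (257, 178), [0.5021, -0.1494])]
(242, 331) 190.5 ((508.3032531738281, -336.7821350097656), (17.656702041625977, 41.760433197021484), 87.45515441894531) [[ 0.5089 -0.3423  0.015 ]]
(354, 233) 524.5 ((612.6376953125, -199.1315460205078), (55.56715393066406, 19.359651565551758), 9.796786308288574) [[ 0.6164 -0.1969  0.015 ]]
(182, 183) 281.5 ((425.7799987792969, -163.03953552246094), (21.564197540283203, 19.4478702545166), 50.71757125854492) [[ 0.4248 -0.164   0.015 ]]
(255, 179) 260.5 ((500.90594482421875, -148.47039794921875), (17.591535568237305, 21.13972282409668), 7.186336040496826) [[ 0.501  -0.1492  0.015 ]]
(353, 104) 1874.0 ((590.151123046875, -60.53617477416992), (63.866607666015625, 76.35138702392578), 8.552342414855957) [[ 0.5859 -0.0631  0.015 ]]
tool shift [-0.001   0.0016  0.0274] yaw(y) 7.2 t 11.28 tcp [ 0.4997 -0.1482  0.1774] q6 -0.61 tilt [ 0.001  0.    -1.   ]
```

View pics/w4.png

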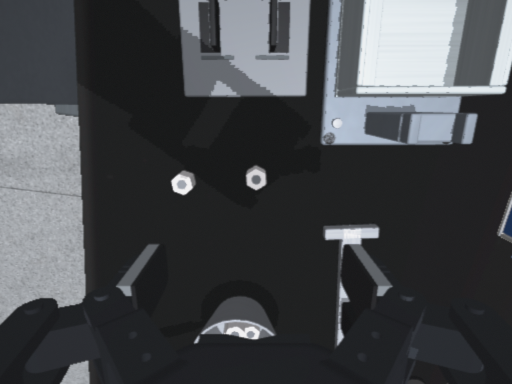

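```bash
python3 -m handwheel '[[[0.06,-0.001,0.0015,0.03,0],[0.06,0,0,0.035,0],[0.05,0,0,0.035,0],[0.05,0,0,0.035,0],[0.05,0,0,0.025,0],[0.05,0,0,0.014,0],[0.05,0,0,0,0],[0.05,0,0,0,0],[0.01,0,0,0,0],[0.01,0,0,0,0],[0.01,0,0,0,0],[0.01,0,0,0,0]]]' 30
python3 -m handwheel '[[[0.01,0,0,0,0],[0.01,0,0,0,0],[0.01,0,0,-0.02,0],[0.01,0,0,-0.04,0],[0.01,0,0,-0.04,0],[0.01,0,0,-0.04,0],[0.01,0,0,0,0]]]'
python3 -c "
from h import *
delta(.617,.0075,.14,7)"
```

```text
time: 12.28
eef_pos: [0.5029, -0.1499, 0.0051]
tcp_rot: [0.661, 0.75, 0.001, 0.002]
contact_force: [-0.2, 0.8, 6.8]
opening: 0.226
finger_force: 30.3
time: 12.87
eef_pos: [0.5063, -0.152, 0.153]
tcp_rot: [0.661, 0.75, 0.002, 0.009]
contact_force: [1.2, 0.4, 0.6]
opening: 0.224
finger_force: 29.5
tool shift [0.1444 0.1297 0.0134] yaw(y) 7.3 spin 0.3 t 12.87 tcp [ 0.5063 -0.152   0.153 ] q6 -0.61 tilt [ 0.016 -0.008 -1.   ]
```

```bash
python3 -m handwheel '[[[0.01,0.028,0.027,0,0],[0.01,0.028,0.027,0,0],[0.01,0.028,0.027,0,0],[0.01,0.028,0.027,0,0],[0.01,0.028,0.026,0,0],[0.01,0,0,0,0],[0.01,0,0,0.035,0],[0.01,0,0,0.035,0],[0.01,0,0,0.023,0],[0.01,0,0,0,0],[0.036,0,0,0,0],[0.036,0,0,0,0]]]'
python3 -m handwheel '[[[0.036,0,0,-0.03,0],[0.036,0,0,-0.04,0],[0.036,0,0,-0.03,0],[0.06,-0.021,-0.03,0,0],[0.06,-0.021,-0.03,0,0],[0.06,-0.021,-0.03,0,0],[0.06,-0.021,-0.03,0,0],[0.06,-0.021,-0.03,0,0],[0.06,-0.021,-0.03,0,0],[0.06,-0.021,-0.032,0,0],[0.06,0,0,0,0],[0.06,0,0,0,0]]]'
python3 - <<'E'
from h import *
c,im=shot("wrist","w5.png")
print(pts("wrist",c,"piece_7_mid",.01,8))
m=(im.min(2)>140).astype(np.uint8)
for k in cv2.findContours(m,0,2)[0]:
    if 150<cv2.contourArea(k)<9000:
        u,v=k[:,0,0].mean(),k[:,0,1].mean()
        w=(ray(c,k[:,0,0],k[:,0,1],.02)[:,:2]*1000).astype(np.float32)
        print((round(u),round(v)),cv2.contourArea(k),cv2.minAreaRect(w),ray(c,u,v,.015).round(4))
        if 225<u<290 and 150<v<220: cv2.imwrite("pics/pB.png",cv2.resize(im[int(v)-40:int(v)+40,int(u)-40:int(u)+40],None,fx=5,fy=5,interpolation=cv2.INTER_CUBIC))
delta(.4252,-.164,.003,20)
E
```

```text
time: 13.87
eef_pos: [0.6177, 0.006, 0.0517]
tcp_rot: [0.661, 0.75, 0.001, 0.001]
contact_force: [-0.3, 0.6, 1.3]
opening: 0.423
finger_force: 0.0
time: 14.87
eef_pos: [0.4249, -0.1682, 0.1528]
tcp_rot: [0.663, 0.749, 0.001, 0.003]
contact_force: [0.4, 0.5, 0.5]
opening: 0.702
finger_force: 0.0
[]
(118, 361) 1175.0 ((302.9629821777344, -407.143310546875), (82.66706085205078, 41.770484924316406), 61.87136459350586) [[ 0.2945 -0.4027  0.015 ]]
(307, 333) 273.5 ((504.86083984375, -329.02593994140625), (24.771106719970703, 36.59638977050781), 72.16419219970703) [[ 0.5088 -0.3364  0.015 ]]
(428, 256) 1609.5 ((612.7569580078125, -224.36410522460938), (58.75777053833008, 72.65960693359375), 6.934107780456543) [[ 0.6179 -0.2246  0.015 ]]
(253, 178) 410.0 ((424.9169616699219, -161.71336364746094), (20.393259048461914, 24.83192253112793), 15.632102012634277) [[ 0.4251 -0.1633  0.015 ]]
(118, 106) 388.0 ((301.42059326171875, -111.34925842285156), (29.042850494384766, 12.224270820617676), 0.14473272860050201) [[ 0.296  -0.1118  0.015 ]]
(483, 40) 2241.5 ((616.229736328125, -18.262073516845703), (32.65021896362305, 57.521244049072266), 7.123402118682861) [[ 0.6054 -0.0191  0.015 ]]
(434, 73) 4601.5 ((599.3049926757812, -45.73635482788086), (97.4763412475586, 107.9349136352539), 7.174729347229004) [[ 0.5716 -0.05    0.015 ]]
tool shift [ 0.0032 -0.0009  0.149 ] yaw(y) 7.2 spin -12.8 t 14.97 tcp [ 0.4259 -0.1668  0.1521] q6 -0.72 tilt [ 0.004 -0.002 -1.   ]
```

View pics/w5.png

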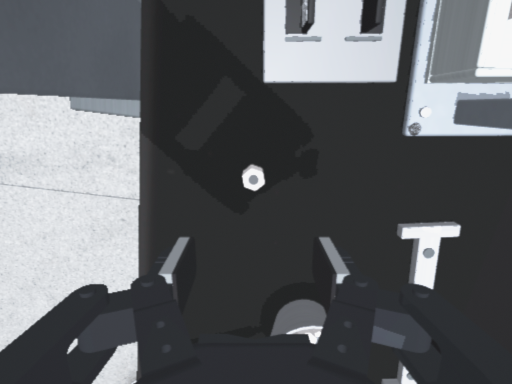

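```bash
python3 -m handwheel '[[[0.05,0.0035,-0.001,0.03,0],[0.05,0,0,0.035,-5.5],[0.05,0,0,0.035,-5.5],[0.05,0,0,0.025,0],[0.05,0,0,0.015,0],[0.05,0,0,0.009,0],[0.05,0,0,0,0],[0.01,0,0,0,0],[0.01,0,0,0,0],[0.01,0,0,0,0],[0.01,0,0,0,0],[0.01,0,0,0,0]]]' 30
python3 -m handwheel '[[[0.01,0,0,-0.02,0],[0.01,0,0,-0.04,0],[0.01,0,0,-0.04,5.5],[0.01,0,0,-0.04,5.5],[0.01,0.0244,0.0302,0,0],[0.01,0.0244,0.0302,0,0],[0.01,0.0244,0.0302,0,0],[0.01,0.0244,0.0302,0,0],[0.01,0.0244,0.0302,0,0],[0.01,0.0244,0.0302,0,0],[0.01,0.0244,0.0302,0,0],[0.01,0,0,0,0]]]'
python3 -c "
from h import *
delta(.614,.033,.05,7)"
```

```text
time: 15.97
eef_pos: [0.4247, -0.1635, 0.0025]
tcp_rot: [0.586, 0.81, 0.0, 0.002]
contact_force: [-0.4, 1.8, 5.7]
opening: 0.224
finger_force: 30.7
time: 16.97
eef_pos: [0.6146, 0.0375, 0.1409]
tcp_rot: [0.66, 0.752, 0.001, 0.001]
contact_force: [-0.8, -0.8, 0.5]
opening: 0.222
finger_force: 30.0
tool shift [-0.0045 -0.0014  0.0909] yaw(y) 7.5 spin 0.5 t 16.97 tcp [0.6146 0.0375 0.1409] q6 -0.24 tilt [ 0.003  0.002 -1.   ]
```

```bash
python3 -m handwheel '[[[0.01,-0.003,-0.001,0.035,0],[0.01,0,0,0.035,0],[0.01,0,0,0.021,0],[0.01,0,0,0,0],[0.036,0,0,0,0],[0.036,0,0,0,0],[0.036,0,0,-0.03,0],[0.036,0,0,-0.035,0],[0.036,0,0,-0.03,0],[0.036,0,0,-0.03,0],[0.036,0,0,-0.02,0]]]'
python3 -m handwheel '[[[0.07,-0.032,-0.0215,0,0],[0.07,-0.032,-0.0215,0,0],[0.07,-0.032,-0.0215,0,0],[0.07,-0.032,-0.0215,0,0],[0.07,-0.032,-0.0215,0,0],[0.07,-0.032,-0.0215,0,0],[0.07,-0.032,-0.0215,0,0],[0.07,-0.032,-0.0215,0,0],[0.07,-0.032,-0.0215,0,0],[0.07,-0.032,-0.0215,0,0],[0.07,-0.032,-0.0215,0,0],[0.07,-0.032,-0.0215,0,0]]]'
python3 -m handwheel '[[[0.07,0,0,0,7.1],[0.07,0,0,0,7.1],[0.07,0,0,0,7.1],[0.07,0,0,0,7.1],[0.07,0,0,0,7.1],[0.07,0,0,0,7.1],[0.07,0,0,0,7.1],[0.07,0,0,0,7.1],[0.07,0,0,0,7.1],[0.07,0,0,0,7.1],[0.07,0,0,0,0]]]'
python3 - <<'E'
from h import *
c,im=shot("wrist","w6.png")
for nm,z in(("cup_handle",.05),("cup_mid",.0325),("cup",0),("piece_1_mid",.02)): print(nm,pts("wrist",c,nm,z,8))
c2,im=shot("top")
for nm,z in(("cup_handle",.05),("cup_mid",.0325),("bar_grip",.056)): print(nm,pts("top",c2,nm,z,8))
delta(.405,-.38,.15,-64)
E
```

```text
time: 17.88
eef_pos: [0.6132, 0.0298, 0.2025]
tcp_rot: [0.661, 0.75, 0.003, 0.004]
contact_force: [0.5, -0.7, 1.0]
opening: 0.42
finger_force: 0.0
time: 18.88
eef_pos: [0.4027, -0.3859, 0.1985]
tcp_rot: [0.661, 0.75, -0.001, 0.003]
contact_force: [0.6, 0.2, -0.1]
opening: 0.819
finger_force: 0.0
time: 19.8
eef_pos: [0.4038, -0.3843, 0.1981]
tcp_rot: [0.974, 0.226, 0.001, 0.003]
contact_force: [0.3, -0.6, 0.3]
opening: 0.818
finger_force: 0.0
cup_handle [(0.66, (241, 179), [0.402, -0.3728])]
cup_mid [(0.88, (249, 65), [0.5023, -0.3322])]
cup [(0.68, (252, 64), [0.508, -0.3329])]
piece_1_mid [(0.35, (237, 66), [0.4973, -0.3213])]
cup_handle [(0.72, (340, 265), [0.401, -0.3813])]
cup_mid [(0.59, (320, 222), [0.5048, -0.3331])]
bar_grip [(0.86, (308, 168), [0.6339, -0.2991])]
tool shift [ 0.0031 -0.0021  0.0448] yaw(y) -63.7 spin 0.3 t 20.25 tcp [ 0.4032 -0.3832  0.1948] q6 0.17 tilt [-0.  0. -1.]
```

View pics/w6.png

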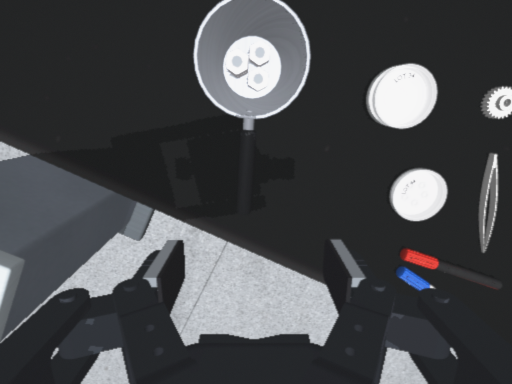

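```bash
python3 - <<'E'
from h import *
im=cv2.imread("pics/w6.png"); c=cam("wrist")
cv2.imwrite("pics/cup6.png",cv2.resize(im[0:130,170:330],None,fx=4,fy=4,interpolation=cv2.INTER_CUBIC))
e=ray(c,[249,246],[122,213],.05); print(e.round(4)); d=e[0]-e[1]; print(np.degrees(np.arctan2(d[1],d[0])))
d=viewer.outline_of("wrist","cup_handle")
print([(x["confidence"],np.array(x["extent"])*[512,384,512,384]) for x in d])
cc=ray(c,[252],[57],.065)[0]; print("rim centre",cc)
h=cc[:2]-.11*np.array([np.cos(np.radians(26)),np.sin(np.radians(26))]);print(h); delta(h[0],h[1],.035,-64)
E
```

```text
[[ 0.4544 -0.3538  0.05  ]
 [ 0.3713 -0.391   0.05  ]]
24.115013669822453
[(0.68, array([190.976 ,   0.    , 117.9136, 214.3872]))]
rim centre [ 0.50408374 -0.33254287  0.065     ]
[ 0.4052164  -0.38076369]
tool shift [ 0.0029 -0.0013  0.1597] yaw(y) -63.7 spin 0.3 t 20.3 tcp [ 0.4032 -0.3832  0.1947] q6 0.17 tilt [-0.  0. -1.]
```

View pics/cup6.png

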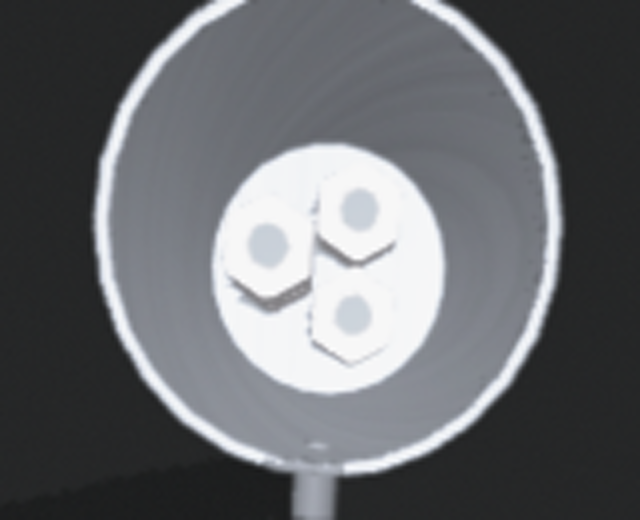

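```bash
python3 -m handwheel '[[[0.07,0.004,-0.004,0.03,1],[0.07,0,0,0.035,0],[0.06,0,0,0.035,0],[0.05,0,0,0.03,0],[0.05,0,0,0.02,0],[0.05,0,0,0.012,0],[0.05,0,0,0,0],[0.05,0,0,0,0],[0.01,0,0,0,0],[0.01,0,0,0,0],[0.01,0,0,0,0],[0.01,0,0,0,0]]]' 110
python3 -m handwheel '[[[0.005,0,0,0,0],[0.005,0,0,0,0],[0.005,0,0,0,0],[0.005,0,0,-0.005,0],[0.005,0,0,-0.01,0],[0.005,0,0,-0.015,0],[0.005,0,0,-0.02,0],[0.005,0,0,0,0],[0.005,0,0,0,0]]]'
python3 - <<'E'
from h import *
c,im=shot("wrist","w7.png"); c,i2=shot("scene")
cv2.imwrite("pics/j7.png",np.hstack([cv2.resize(im,(400,300)),cv2.resize(i2[110:260,230:430],(400,300))]))
E
```

```text
time: 21.3
eef_pos: [0.4058, -0.3791, 0.0346]
tcp_rot: [0.976, 0.218, 0.001, 0.002]
contact_force: [-1.2, -0.5, 2.2]
opening: 0.148
finger_force: 107.4
time: 22.05
eef_pos: [0.4053, -0.378, 0.0835]
tcp_rot: [0.976, 0.219, 0.0, 0.001]
contact_force: [-0.6, -1.3, -2.6]
opening: 0.151
finger_force: 107.6
```

View pics/j7.png

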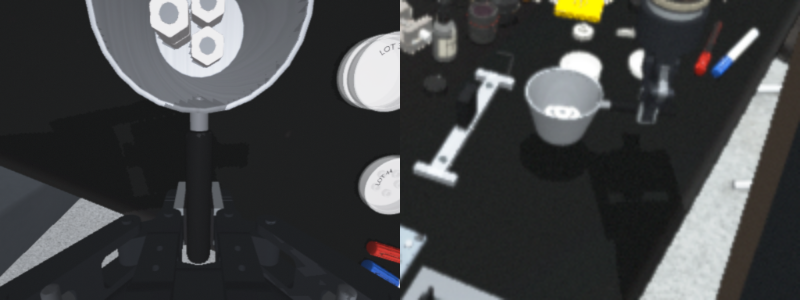

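```bash
python3 -m handwheel '[[[0.005,0,0,-0.01,0],[0.005,0,0,-0.02,0],[0.005,0,0,-0.025,0],[0.005,0,0,-0.02,0],[0.005,0,0,-0.0115,0],[0.005,0.003,-0.0055,0,0],[0.005,0.006,-0.0105,0,0],[0.005,0.009,-0.016,0,0],[0.005,0.01,-0.0174,0,0],[0.005,0.01,-0.0174,0,0],[0.005,0.01,-0.0174,0,0],[0.005,0.01,-0.0174,0,0]]]'
python3 -m handwheel '[[[0.005,0.01,-0.0174,0,0],[0.005,0.01,-0.0174,0,0],[0.005,0.01,-0.0174,0,0],[0.005,0.01,-0.0174,0,0],[0.005,0.01,-0.0174,0,0],[0.005,0.01,-0.0174,0,0],[0.005,0.01,-0.0174,0,0],[0.005,0.01,-0.0174,0,0],[0.005,0.01,-0.0174,0,0],[0.005,0.01,-0.0174,0,0],[0.005,0.009,-0.0157,0,0],[0.005,0.006,-0.0105,0,0]]]'
python3 -m handwheel '[[[0.005,0.003,-0.0055,0,0],[0.005,0,0,0,2],[0.005,0,0,0,3],[0.005,0,0,0,4],[0.005,0,0,0,4],[0.005,0,0,0,3],[0.005,0,0,0,2],[0.005,0,0,0,0],[0.005,0,0,0,0]]]'
python3 - <<'E'
from h import *
c,im=shot("wrist","w8.png"); c2,i2=shot("scene")
cv2.imwrite("pics/j8.png",np.hstack([cv2.resize(im,(400,300)),cv2.resize(i2[150:330,110:350],(400,300))]))
print(pts("wrist",c,"cup_mid",.155)); print(pts("wrist",c,"mouth",.075),pts("wrist",c,"seat",.084),pts("wrist",c,"drum_floor",.016))
delta(.4345,-.0155,.17,-82.8)
E
```

```text
time: 23.15
eef_pos: [0.4128, -0.2581, 0.1665]
tcp_rot: [0.976, 0.219, -0.001, -0.002]
contact_force: [0.1, -0.3, -1.8]
opening: 0.144
finger_force: 107.7
time: 24.15
eef_pos: [0.4304, -0.0282, 0.1666]
tcp_rot: [0.976, 0.219, -0.002, -0.002]
contact_force: [0.2, -0.5, -2.0]
opening: 0.147
finger_force: 107.7
time: 24.9
eef_pos: [0.432, -0.0244, 0.1679]
tcp_rot: [0.998, 0.064, -0.001, -0.001]
contact_force: [0.7, 0.1, -2.9]
opening: 0.147
finger_force: 107.7
[(0.88, (253, 24), [0.541, -0.0104])]
[] [] []
tool shift [ 0.0026 -0.0091 -0.0008] yaw(y) -82.7 spin 0.1 t 25.2 tcp [ 0.4331 -0.0248  0.1692] q6 1.15 tilt [-0.  0. -1.]
```

View pics/j8.png

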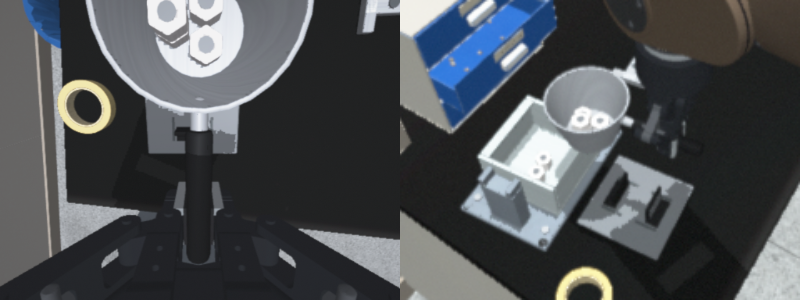

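```bash
python3 -m handwheel '[[[0.005,0.0025,-0.009,0,0],[0.005,0,0,0.01,0],[0.005,0,0,0.02,0],[0.005,0,0,0.02,0],[0.005,0,0,0.008,0],[0.005,0,0,0.004,0],[0.005,0,0,0,0],[0.005,0,0,0,0]]]'
python3 -m handwheel '[[[0.005,0,0,0,0],[0.005,0,0,0,0]]]' 20
python3 -m handwheel '[[[0.005,0.003,0,-0.006,0],[0.005,0.005,0,-0.01,0],[0.005,0.005,0,-0.01,0],[0.005,0.005,0,-0.009,0],[0.005,0.007,0,-0.009,0],[0.005,0.009,0,-0.01,0],[0.005,0.01,0,-0.01,0],[0.005,0,0,0,0],[0.005,0,0,0,0]]]'
python3 - <<'E'
from h import *
c,im=shot("wrist","w9.png"); c2,i2=shot("scene")
cv2.imwrite("pics/j9.png",np.hstack([cv2.resize(im,(400,300)),cv2.resize(i2[150:330,110:350],(400,300))]))
E
```

```text
time: 25.87
eef_pos: [0.4357, -0.0157, 0.1085]
tcp_rot: [0.998, 0.063, 0.001, 0.0]
contact_force: [-0.5, 0.1, 0.3]
opening: 0.147
finger_force: 108.2
time: 26.03
eef_pos: [0.4356, -0.0158, 0.1085]
tcp_rot: [0.998, 0.063, 0.001, 0.0]
contact_force: [0.5, 0.4, 0.6]
opening: 0.148
finger_force: 108.1
time: 26.78
eef_pos: [0.4791, -0.0101, 0.1723]
tcp_rot: [0.998, 0.063, 0.001, 0.0]
contact_force: [-0.4, -0.1, -3.0]
opening: 0.149
finger_force: 107.9
```

View pics/j9.png

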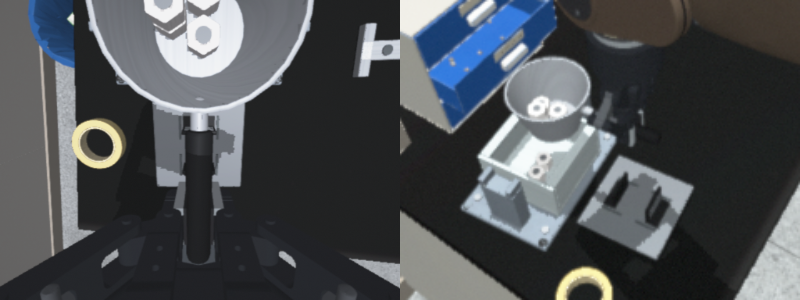

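```bash
python3 -m handwheel '[[[0.005,-0.01,0,0.01,0],[0.005,-0.009,0,0.01,0],[0.005,-0.007,0,0.009,0],[0.005,-0.005,0,0.009,0],[0.005,-0.005,0,0.01,0],[0.005,-0.005,0,0.01,0],[0.005,-0.003,0,0.007,0],[0.005,0,0,0.001,0],[0.005,0,0,0,0],[0.005,0,0,0,0]]]' 20
python3 -m handwheel '[[[0.0145,0,0,0,0],[0.0145,0,0,0,0]]]' 20
python3 -m handwheel '[[[0.005,0,0,0,0],[0.005,0,0,0,0],[0.005,0,0,0,0]]]' 20
```

```text
time: 27.72
eef_pos: [0.4357, -0.0159, 0.1065]
tcp_rot: [0.998, 0.063, 0.001, 0.0]
contact_force: [-1.6, 0.2, 2.5]
opening: 0.149
finger_force: 108.4
time: 27.88
eef_pos: [0.4356, -0.0159, 0.1061]
tcp_rot: [0.998, 0.063, 0.001, 0.0]
contact_force: [0.2, -0.7, 0.6]
opening: 0.17
finger_force: 35.7
time: 28.13
eef_pos: [0.435, -0.0158, 0.1055]
tcp_rot: [0.998, 0.063, 0.001, 0.0]
contact_force: [0.4, -0.3, 1.2]
opening: 0.168
finger_force: 35.8
```

```bash
cat >> h.py <<'E'
def cupfit(n="scene",L=.11):
    "best tilt phi (deg) of the dipper held by its rod: mask against projected cup+rod hulls; tool x = towards cup"
    c,im=shot(n); s=get_state(); M=R.from_quat(s["tcp_rot"]).as_matrix(); d=M[:,0]; y=M[:,1]; up=np.array([0,0,1.])
    g=s["eef_pos"]-M[:,2]*ctrl.pinch_z; ds=[x for x in viewer.outline_of(n,"cup") if x["confidence"]>.3][:1]
    if not ds: print("no cup seen"); return im
    m=ds[0]["mask"]; t=np.linspace(0,2*np.pi,60); best=[]
    for ph in range(-20,141,4):
        a=np.radians(ph); e=d*np.cos(a)-up*np.sin(a); z=d*np.sin(a)+up*np.cos(a); k=np.zeros((384,512),np.uint8)
        o=g+e*L-z*.05
        P=[o+r*(np.outer(np.cos(t),e)+np.outer(np.sin(t),y))+h*z for r,h in((.032,0),(.05,.065))]
        for q in(np.vstack(P),np.vstack([o+.05*z-e*.05+w for w in(y*.008,-y*.008)]+[o+.05*z-e*.145+w for w in(y*.008,-y*.008)])):
            cv2.fillConvexPoly(k,cv2.convexHull(proj(c,q).astype(np.int32)),1)
        k=k>0; best.append(((k&m).sum()/(k|m).sum(),ph))
    print(n,"phi fit",[(round(a,2),b) for a,b in sorted(best)[::-1][:4]],"conf",round(ds[0]["confidence"],2)); return im
E
python3 -m handwheel '[[[0.005,0.003,0,-0.006,0],[0.005,0.005,0,-0.01,0],[0.005,0.005,0,-0.01,0],[0.005,0.005,0,-0.009,0],[0.005,0.007,0,-0.009,0],[0.005,0.009,0,-0.01,0],[0.005,0.01,0,-0.01,0],[0.005,0,0,0,0],[0.005,0,0,0,0]]]' 20
python3 - <<'E'
from h import *
cupfit("scene"); cupfit("top"); cupfit("wrist")
E
```

```text
time: 28.88
eef_pos: [0.4789, -0.0101, 0.1702]
tcp_rot: [0.998, 0.063, 0.0, 0.0]
contact_force: [0.1, 0.2, -2.8]
opening: 0.17
finger_force: 35.7
scene phi fit [(np.float64(0.75), 32), (np.float64(0.7), 28), (np.float64(0.62), 36), (np.float64(0.6), 24)] conf 0.82
top phi fit [(np.float64(0.61), 32), (np.float64(0.57), 36), (np.float64(0.57), 28), (np.float64(0.5), 24)] conf 0.8
wrist phi fit [(np.float64(0.79), 32), (np.float64(0.76), 28), (np.float64(0.73), 36), (np.float64(0.72), 24)] conf 0.68
```

```bash
python3 -m handwheel '[[[0.005,0.008,0,-0.005,0],[0.005,0.011,0,-0.007,0],[0.005,0.014,0,-0.0095,0],[0.005,0.0125,0,-0.004,0],[0.005,0.0125,0,-0.004,0],[0.005,0.0125,0,-0.004,0],[0.005,0,0,0,0],[0.005,0,0,0,0]]]' 20
python3 - <<'E'
from h import *
cupfit("scene"); cupfit("wrist")
E
```

```text
time: 29.85
eef_pos: [0.5483, -0.0012, 0.2027]
tcp_rot: [0.998, 0.063, -0.0, -0.0]
contact_force: [-0.2, 0.4, -2.1]
opening: 0.167
finger_force: 35.7
scene phi fit [(np.float64(0.69), 32), (np.float64(0.64), 36), (np.float64(0.59), 28), (np.float64(0.51), 24)] conf 0.71
wrist phi fit [(np.float64(0.77), 32), (np.float64(0.76), 36), (np.float64(0.73), 28), (np.float64(0.69), 24)] conf 0.84
```

```bash
python3 -m handwheel '[[[0.005,-0.0125,0,0.004,0],[0.005,-0.0125,0,0.004,0],[0.005,-0.0125,0,0.004,0],[0.005,-0.013,0,0.0095,0],[0.005,-0.011,0,0.007,0],[0.005,-0.008,0,0.005,0],[0.005,0,0,0.002,0],[0.005,0,0,0,0],[0.0152,0,0,0,0],[0.0152,0,0,0,0],[0.0152,0,0,0,0]]]' 20
python3 - <<'E'
from h import *
cupfit("scene"); cupfit("wrist")
E
```

```text
time: 30.97
eef_pos: [0.4799, -0.01, 0.1679]
tcp_rot: [0.998, 0.063, 0.0, 0.0]
contact_force: [0.2, 0.4, -0.1]
opening: 0.182
finger_force: 16.9
scene phi fit [(np.float64(0.74), 32), (np.float64(0.67), 28), (np.float64(0.62), 36), (np.float64(0.57), 24)] conf 0.86
wrist phi fit [(np.float64(0.79), 32), (np.float64(0.77), 28), (np.float64(0.74), 36), (np.float64(0.73), 24)] conf 0.84
```

```bash
python3 -m handwheel '[[[0.0152,0.008,0,-0.005,0],[0.0152,0.011,0,-0.007,0],[0.0152,0.013,0,-0.0085,0],[0.0152,0.0125,0,-0.004,0],[0.0152,0.0125,0,-0.004,0],[0.0152,0.0125,0,-0.004,0],[0.0152,0,0,0,0],[0.0152,0,0,0,0]]]' 20
python3 - <<'E'
from h import *
cupfit("scene"); cupfit("wrist")
E
```

```text
time: 31.83
eef_pos: [0.5482, -0.0011, 0.1994]
tcp_rot: [0.998, 0.063, -0.001, -0.0]
contact_force: [-0.7, -0.1, -2.1]
opening: 0.179
finger_force: 17.5
no cup seen
wrist phi fit [(np.float64(0.81), 56), (np.float64(0.74), 52), (np.float64(0.7), 60), (np.float64(0.63), 48)] conf 0.97
```

```bash
python3 - <<'E'
from h import *
from scipy.optimize import least_squares
a,b=cam("top"),cam("scene")
for p,q in(((264,92),(187,130)),((164,90),(125,185)),((263,124),(203,160))):
    r=least_squares(lambda X:np.r_[proj(a,X)[0]-p,proj(b,X)[0]-q],[.7,0,.1]); print(r.x.round(3),r.fun.round(1))
E
python3 -m handwheel '[[[0.0152,0.008,0,0.01,0],[0.0152,0.005,0,0.012,0],[0.0152,0.004,0,0.01,0],[0.0152,0.006,0,-0.004,0],[0.0152,0.01,0,-0.006,0],[0.0152,0.01,0,-0.006,0],[0.0152,0,0,0,0],[0.0152,0,0,0,0]]]' 20
python3 - <<'E'
from h import *
cupfit("scene"); cupfit("wrist")
E
```

```text
[ 0.79  -0.186  0.164] [ 0.4  0.6 -0.8 -0.1]
[0.783 0.035 0.162] [ 3.2  3.5 -4.3 -0.4]
[ 0.738 -0.184  0.089] [-0.9 -1.3  1.7  0.2]
time: 32.7
eef_pos: [0.5907, 0.0042, 0.1832]
tcp_rot: [0.998, 0.063, -0.0, -0.0]
contact_force: [-0.8, -0.6, -1.1]
opening: 0.177
finger_force: 12.2
scene phi fit [(np.float64(0.69), 68), (np.float64(0.66), 72), (np.float64(0.6), 64), (np.float64(0.57), 76)] conf 0.97
wrist phi fit [(np.float64(0.77), 68), (np.float64(0.71), 72), (np.float64(0.68), 64), (np.float64(0.62), 76)] conf 0.76
```

```bash
python3 -m handwheel '[[[0.0152,0.01,0,-0.004,0],[0.0152,0.01,0,-0.004,0],[0.0152,0.01,0,-0.004,0],[0.0152,0.01,0,-0.003,0],[0.0152,0.01,0,-0.002,0],[0.0152,0.011,0,-0.002,0],[0.0152,0.01,0,0,0],[0.0152,0.01,0,0,0],[0.0152,0.008,0,0,0],[0.0152,0,0,0,0]]]' 20
python3 - <<'E'
from h import *
cupfit("scene"); im=cupfit("wrist"); cv2.imwrite("pics/w10.png",im)
E
```

```text
time: 33.73
eef_pos: [0.6795, 0.0156, 0.2018]
tcp_rot: [0.998, 0.063, -0.0, -0.0]
contact_force: [-0.0, -0.1, -2.1]
opening: 0.181
finger_force: 11.4
scene phi fit [(np.float64(0.73), 76), (np.float64(0.72), 80), (np.float64(0.66), 72), (np.float64(0.64), 84)] conf 0.98
wrist phi fit [(np.float64(0.77), 76), (np.float64(0.76), 80), (np.float64(0.66), 72), (np.float64(0.64), 84)] conf 0.7
```

```bash
python3 -m handwheel '[[[0.0152,-0.005,0,-0.015,0],[0.0152,-0.01,0,-0.015,0],[0.0152,-0.016,0,0,0],[0.0152,-0.018,0,0,0],[0.0152,-0.012,0,0,0],[0.0152,-0.007,0,0.01,0],[0.0152,0,0,0.015,0],[0.0152,0,0,0.015,0],[0.0152,0,0,0.015,0],[0.0152,0,0,0,0]]]' 20
python3 - <<'E'
from h import *
cupfit("scene"); im=cupfit("wrist")
c,i=shot("wrist"); print(pts("wrist",c,"piece_1_mid",.03,9)); c,i=shot("scene"); print(pts("scene",c,"piece_1_mid",.03,9))
E
```

```text
time: 34.77
eef_pos: [0.6098, 0.0069, 0.1765]
tcp_rot: [0.998, 0.063, -0.002, -0.0]
contact_force: [-1.2, 0.5, -0.7]
opening: 0.178
finger_force: 0.0
scene phi fit [(np.float64(0.7), 84), (np.float64(0.68), 80), (np.float64(0.66), 88), (np.float64(0.59), 92)] conf 0.78
wrist phi fit [(np.float64(0.6), 76), (np.float64(0.59), 80), (np.float64(0.53), 84), (np.float64(0.53), 72)] conf 0.86
[(0.61, (243, 185), [0.6083, 0.0164])]
[]
```

```bash
python3 -m handwheel '[[[0.0145,0,0,-0.005,0],[0.0145,0,0,-0.005,0],[0.0145,0,0,0,0]]]' 20
python3 -m handwheel '[[[0.0145,0.01,0,0,0],[0.0145,0.01,0,0,0],[0.0145,0.01,0,0,0],[0.0145,0.01,0,0,0],[0.0145,0.01,0,0,0],[0.0145,0,0,0,0]]]' 20
python3 - <<'E'
from h import *
cupfit("scene"); im=cupfit("wrist"); c,i2=shot("scene")
cv2.imwrite("pics/j11.png",np.hstack([cv2.resize(im,(400,300)),cv2.resize(i2[100:340,90:410],(400,300))]))
E
```

```text
time: 35.42
eef_pos: [0.6125, 0.0068, 0.1897]
tcp_rot: [0.998, 0.063, 0.001, 0.0]
contact_force: [1.6, -0.4, 0.4]
opening: 0.171
finger_force: 0.0
time: 35.92
eef_pos: [0.663, 0.0133, 0.1876]
tcp_rot: [0.998, 0.063, 0.001, 0.0]
contact_force: [-0.5, 0.0, -0.0]
opening: 0.17
finger_force: 0.0
scene phi fit [(np.float64(0.55), 124), (np.float64(0.55), 120), (np.float64(0.54), 116), (np.float64(0.54), 128)] conf 0.74
wrist phi fit [(np.float64(0.42), 96), (np.float64(0.4), 100), (np.float64(0.38), 92), (np.float64(0.35), 88)] conf 0.6
```

View pics/j11.png

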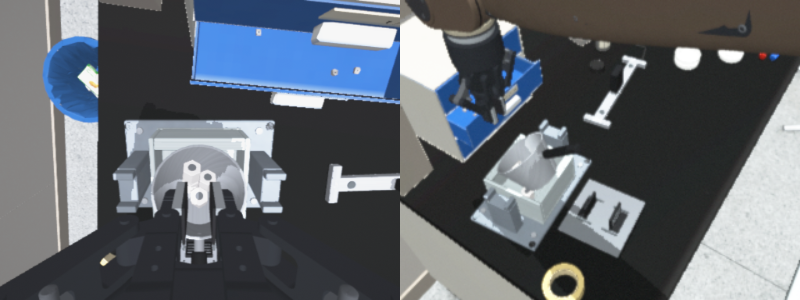

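```bash
cat >> h.py <<'E'
def cupfit3(cams=("scene","wrist"),yaw0=7.,g0=None,free=True):
    "pose of dipper (grip point x,y,z, phi, yaw) from masks of several cameras"
    from scipy.optimize import minimize
    obs=[]
    for n in cams:
        c,im=shot(n); ds=[x for x in viewer.outline_of(n,"cup") if x["confidence"]>.3][:1]
        if ds: obs.append((c,ds[0]["mask"])); print(n,round(ds[0]["confidence"],2),ds[0]["mask"].sum())
    t=np.linspace(0,2*np.pi,50); up=np.array([0,0,1.])
    def cost(p):
        yw=np.radians(p[4]*100); d=np.array([np.cos(yw),np.sin(yw),0]); y=np.cross(up,d); a=p[3]*100*np.pi/180
        e=d*np.cos(a)-up*np.sin(a); z=d*np.sin(a)+up*np.cos(a); o=np.array(p[:3]); J=0
        P=[o+r*(np.outer(np.cos(t),e)+np.outer(np.sin(t),y))+h*z for r,h in((.032,-.0325),(.05,.0325))]
        Q=np.vstack([o+.0175*z-e*.05+w for w in(y*.008,-y*.008)]+[o+.0175*z-e*.145+w for w in(y*.008,-y*.008)])
        for c,m in obs:
            k=np.zeros((384,512),np.uint8)
            for q in(np.vstack(P),Q): cv2.fillConvexPoly(k,cv2.convexHull((proj(c,q)*16).astype(np.int32)),1,shift=4)
            k=k>0; J-=(k&m).sum()/max(1,(k|m).sum())
        return J/len(obs)
    R_=[]
    for ph in range(0,150,15):
      for yw in ((yaw0,) if not free else (yaw0,yaw0-25,yaw0+25)):
        x0=np.r_[g0,ph/100,yw/100]; S=np.vstack([x0]+[x0+s for s in np.diag([.03,.03,.03,.2,.2])])
        r=minimize(cost,x0,method="Nelder-Mead",options=dict(initial_simplex=S,maxfev=200,xatol=1e-4,fatol=1e-4)); R_.append((r.fun,r.x))
    R_.sort(key=lambda a:a[0])
    for f,x in R_[:4]: print(round(-f,3),"mid",x[:3].round(3),"phi",round(x[3]*100),"yaw",round(x[4]*100))
E
python3 - <<'E'
from h import *
cupfit3(("scene","wrist","top"),g0=[.62,.01,.09])
for n in("wrist","scene"):
    c,i=shot(n)
    for nm in("cup_handle","cup_mid","cup"): print(n,nm,[(round(d["confidence"],2),np.round(np.array(d["xy"])*[512,384])) for d in viewer.pinpoint(n,nm)[:2]])
delta(.617,.0075,.2)
E
```

```text
wrist 0.97 6550
top 0.66 923
0.535 mid [0.609 0.006 0.079] phi 39 yaw 6
0.535 mid [0.609 0.006 0.08 ] phi 39 yaw 6
0.534 mid [0.609 0.006 0.078] phi 39 yaw 6
0.534 mid [0.608 0.006 0.08 ] phi 40 yaw 7
wrist cup_handle []
wrist cup_mid [(0.87, array([253., 247.])), (0.36, array([258., 337.]))]
wrist cup [(0.97, array([255., 250.]))]
scene cup_handle [(0.88, array([223., 219.]))]
scene cup_mid [(0.72, array([197., 233.]))]
scene cup [(0.83, array([205., 242.]))]
tool shift [-0.0446  0.     -0.0122] yaw(y) -82.8 t 36.87 tcp [0.6612 0.0132 0.1878] q6 1.31 tilt [ 0. -0. -1.]
```

```bash
python3 -m handwheel '[[[0.0145,0,0,-0.03,0],[0.0145,0,0,-0.03,0],[0.05,-0.02,0,-0.03,0],[0.07,-0.03,0,-0.03,0],[0.07,-0.03,0,0,0],[0.07,-0.03,0,0,0],[0.07,0,0,0,0],[0.07,0,0,0,0]]]' 20
python3 - <<'E'
from h import *
cupfit3(("scene","wrist","top"),g0=[.61,.006,.08])
c,im=shot("wrist","w12.png")
cv2.imwrite("pics/j12.png",cv2.resize(im,(700,525)))
for nm in("cup_handle","cup_mid","cup","piece_1_mid"): print(nm,[(round(d["confidence"],2),np.round(np.array(d["xy"])*[512,384])) for d in viewer.pinpoint("wrist",nm)[:6]])
delta(.617,.0075,.2)
E
```

```text
time: 37.53
eef_pos: [0.5517, -0.0006, 0.3076]
tcp_rot: [0.998, 0.063, 0.001, 0.0]
contact_force: [-0.3, -0.5, 0.1]
opening: 0.822
finger_force: 0.0
scene 0.86 1639
wrist 0.79 6203
top 0.57 496
0.684 mid [0.611 0.006 0.084] phi 40 yaw 7
0.684 mid [0.611 0.006 0.084] phi 40 yaw 7
0.683 mid [0.611 0.006 0.084] phi 40 yaw 7
0.683 mid [0.61  0.006 0.084] phi 39 yaw 7
cup_handle [(0.76, array([248., 198.]))]
cup_mid [(0.89, array([254., 119.]))]
cup [(0.62, array([255., 132.]))]
piece_1_mid [(0.66, array([245., 115.]))]
tool shift [0.0647 0.     0.107 ] yaw(y) -82.8 t 38.08 tcp [ 0.5529 -0.0006  0.3071] q6 1.26 tilt [-0.  0. -1.]
```

```bash
python3 - <<'E'
from h import *
c=cam("wrist")
for L in(.06,.11,.145): 
    p=np.array([.611,.006,.084])
    yw=np.radians(7.2);d=np.array([np.cos(yw),np.sin(yw),0]);up=np.array([0,0,1]);a=np.radians(40)
    e=d*np.cos(a)-up*np.sin(a);z=d*np.sin(a)+up*np.cos(a); g=p+.0175*z-L*e; print(L,g.round(4),proj(c,g).round())
    if L==.11: delta(g[0],g[1],g[2]-.0187,-82.8)
im=cv2.imread("pics/w12.png"); r=im[150:260,200:300].max(2); 
for v in range(160,260,10): 
    u=np.nonzero(im[v,215:290].max(1)<45)[0]+215; print(v,u.min() if len(u) else None,u.max() if len(u) else None,len(u))
E
```

```text
0.06 [0.5766 0.0016 0.136 ] [[254. 155.]]
0.11 [ 0.5386 -0.0032  0.1681] [[254. 199.]]
tool shift [-0.0145  0.0007  0.1577] yaw(y) -82.8 spin 0.0 t 38.08 tcp [ 0.5529 -0.0006  0.3071] q6 1.26 tilt [-0.  0. -1.]
0.145 [ 0.512  -0.0065  0.1906] [[254. 233.]]
160 249 260 5
170 215 267 45
180 248 260 4
190 246 261 8
200 248 261 6
210 215 260 8
220 215 260 6
230 215 265 16
240 215 216 2
250 215 229 15
```

```bash
python3 -m handwheel '[[[0.06,-0.0145,0,0.02,0],[0.06,0,0,0.03,0],[0.05,0,0,0.03,0],[0.05,0,0,0.03,0],[0.05,0,0,0.03,0],[0.05,0,0,0.018,0],[0.05,0,0,0,0],[0.005,0,0,0,0],[0.005,0,0,0,0],[0.005,0,0,0,0],[0.005,0,0,0,0],[0.005,0,0,0,0]]]' 22
python3 - <<'E'
from h import *
cupfit("wrist"); cupfit("scene")
E
```

```text
time: 39.08
eef_pos: [0.5396, -0.0027, 0.1513]
tcp_rot: [0.998, 0.063, 0.002, 0.001]
contact_force: [0.3, -1.0, 1.9]
opening: 0.178
finger_force: 23.5
wrist phi fit [(np.float64(0.81), 40), (np.float64(0.73), 44), (np.float64(0.7), 36), (np.float64(0.65), 32)] conf 0.43
scene phi fit [(np.float64(0.73), 40), (np.float64(0.65), 44), (np.float64(0.62), 36), (np.float64(0.52), 32)] conf 0.88
```

Held at 23 N, φ = 40°. Lift along the arc so it droops with the foot on the near wall.

```bash
python3 -m handwheel '[[[0.005,0,0,-0.01,0],[0.005,0,0,-0.012,0],[0.005,0.003,0,-0.012,0],[0.005,0.005,0,-0.01,0],[0.005,0.004,0,-0.004,0],[0.005,0,0,0,0],[0.005,0,0,0,0],[0.005,0,0,0,0]]]' 22
python3 - <<'E'
from h import *
cupfit("wrist"); cupfit("scene")
E
```

```text
time: 39.95
eef_pos: [0.5496, -0.0008, 0.1965]
tcp_rot: [0.998, 0.063, -0.001, -0.0]
contact_force: [-0.8, -0.8, -2.5]
opening: 0.181
finger_force: 23.7
wrist phi fit [(np.float64(0.77), 48), (np.float64(0.76), 44), (np.float64(0.66), 40), (np.float64(0.66), 52)] conf 0.63
scene phi fit [(np.float64(0.77), 48), (np.float64(0.7), 44), (np.float64(0.63), 52), (np.float64(0.58), 40)] conf 0.95
```

```bash
python3 -m handwheel '[[[0.0157,0.002,0,-0.01,0],[0.0157,0,0,-0.005,0],[0.0157,0,0,0,0]]]' 20
python3 - <<'E'
from h import *
cupfit("wrist"); cupfit("scene")
E
```

```text
time: 40.4
eef_pos: [0.5533, -0.0009, 0.2146]
tcp_rot: [0.998, 0.063, 0.002, 0.0]
contact_force: [0.4, 0.5, -2.8]
opening: 0.188
finger_force: 7.3
wrist phi fit [(np.float64(0.86), 76), (np.float64(0.82), 80), (np.float64(0.76), 72), (np.float64(0.69), 84)] conf 0.59
scene phi fit [(np.float64(0.78), 84), (np.float64(0.74), 88), (np.float64(0.71), 80), (np.float64(0.64), 92)] conf 0.88
```

```bash
python3 -m handwheel '[[[0.005,0,0,0,0],[0.005,0,0,0,0],[0.005,0,0,0,0],[0.005,0,0,0,0]]]' 60
python3 - <<'E'
from h import *
cupfit("wrist"); cupfit("scene")
c,_=shot("wrist")
E
```

```text
time: 40.93
eef_pos: [0.5528, -0.0009, 0.214]
tcp_rot: [0.998, 0.063, 0.001, 0.0]
contact_force: [-2.3, -0.6, 5.8]
opening: 0.177
finger_force: 58.4
wrist phi fit [(np.float64(0.8), 80), (np.float64(0.78), 84), (np.float64(0.73), 76), (np.float64(0.63), 88)] conf 0.84
scene phi fit [(np.float64(0.76), 84), (np.float64(0.72), 88), (np.float64(0.7), 80), (np.float64(0.62), 92)] conf 0.85
```

```bash
python3 -m handwheel '[[[0.005,0,0,-0.015,0],[0.005,0,0,-0.015,0],[0.005,0.01,0,0,0],[0.005,0.016,0,0,0],[0.005,0.018,0,0,0],[0.005,0.012,0,0,0],[0.005,0.004,0,0.01,0],[0.005,0,0,0.015,0],[0.005,0,0,0.015,0],[0.005,0,0,0.02,0],[0.005,0,0,0,0]]]' 60
python3 - <<'E'
from h import *
cupfit("wrist"); cupfit("scene")
E
```

```text
time: 42.1
eef_pos: [0.6091, 0.0074, 0.1756]
tcp_rot: [0.998, 0.063, -0.004, -0.001]
contact_force: [1.3, 0.3, -4.0]
opening: 0.171
finger_force: 58.7
wrist phi fit [(np.float64(0.78), 80), (np.float64(0.76), 84), (np.float64(0.69), 76), (np.float64(0.65), 88)] conf 0.67
scene phi fit [(np.float64(0.74), 84), (np.float64(0.72), 88), (np.float64(0.69), 80), (np.float64(0.67), 92)] conf 0.84
```

```bash
python3 -m handwheel '[[[0.005,0.01,0,-0.002,0],[0.005,0.01,0,-0.002,0],[0.005,0.01,0,-0.002,0],[0.005,0.01,0,0,0],[0.005,0.01,0,0,0],[0.005,0.01,0,0,0],[0.005,0.01,0,0,0],[0.005,0,0,0,0]]]' 60
python3 - <<'E'
from h import *
cupfit("wrist"); cupfit("scene")
E
```

```text
time: 42.97
eef_pos: [0.682, 0.0156, 0.189]
tcp_rot: [0.998, 0.063, 0.0, 0.0]
contact_force: [-1.2, 0.2, -2.9]
opening: 0.164
finger_force: 58.8
wrist phi fit [(np.float64(0.43), 104), (np.float64(0.42), 108), (np.float64(0.39), 100), (np.float64(0.37), 96)] conf 0.71
scene phi fit [(np.float64(0.76), 108), (np.float64(0.75), 112), (np.float64(0.72), 116), (np.float64(0.72), 104)] conf 0.74
```

```bash
python3 -m handwheel '[[[0.005,-0.01,0,-0.002,0],[0.005,-0.01,0,0,0],[0.005,0,0,0,0],[0.005,-0.012,0,0,0],[0.005,0.012,0,0,0],[0.005,-0.012,0,0,0],[0.005,0.012,0,0,0],[0.005,0,0,-0.015,0],[0.005,0,0,-0.015,0],[0.005,0,0,0,0],[0.005,0,0,0,0]]]' 60
python3 - <<'E'
from h import *
cupfit("scene"); cupfit("wrist")
c,_=shot("scene"); print(pts("scene",c,"piece_1_mid",.026,9,.2)); print([(round(d["confidence"],2),d["mask"].sum()) for d in viewer.outline_of("scene","piece_1_mid")])
F=[]
print(get_state()["contact_force"].round(2))
E
```

```text
time: 44.08
eef_pos: [0.6624, 0.0131, 0.2222]
tcp_rot: [0.998, 0.063, 0.002, 0.0]
contact_force: [-0.1, -0.2, -1.3]
opening: 0.169
finger_force: 59.0
scene phi fit [(np.float64(0.81), 108), (np.float64(0.78), 112), (np.float64(0.77), 104), (np.float64(0.72), 116)] conf 0.8
wrist phi fit [(np.float64(0.52), 104), (np.float64(0.48), 100), (np.float64(0.45), 96), (np.float64(0.44), 108)] conf 0.78
[(0.4, (184, 242), [0.6483, 0.013]), (0.27, (199, 245), [0.6118, 0.0016])]
[]
[-0.1  -0.37 -1.24]
```

```bash
python3 -m handwheel '[[[0.005,0.015,0,0,0],[0.005,0,0,0.017,0],[0.005,0,0,0.017,0],[0.005,0,0,0.015,0],[0.005,-0.01,0,0,0],[0.005,-0.015,0,0,0],[0.005,-0.015,0,0,0],[0.005,-0.015,0,0,0],[0.005,-0.012,0,-0.002,0],[0.005,-0.012,0,-0.004,0],[0.005,-0.012,0,-0.004,0],[0.005,0,0,0,0]]]' 60
python3 - <<'E'
from h import *
cupfit("scene"); cupfit("wrist")
E
```

```text
time: 45.43
eef_pos: [0.5848, 0.0034, 0.1819]
tcp_rot: [0.998, 0.063, 0.0, 0.0]
contact_force: [0.2, 0.1, -0.6]
opening: 0.063
finger_force: 0.0
scene phi fit [(np.float64(0.67), 72), (np.float64(0.66), 76), (np.float64(0.6), 80), (np.float64(0.58), 68)] conf 0.71
wrist phi fit [(np.float64(0.76), 68), (np.float64(0.72), 64), (np.float64(0.65), 72), (np.float64(0.64), 60)] conf 0.76
```

```bash
python3 -m handwheel '[[[0.005,0,0,-0.03,0],[0.005,0,0,-0.03,0],[0.06,-0.01,0,-0.03,0],[0.06,-0.02,0,-0.03,0],[0.06,0,0,0,0],[0.06,0,0,0,0]]]' 30
python3 - <<'E'
from h import *
cupfit3(("scene","wrist","top"),g0=[.61,.006,.08])
c,im=shot("wrist","w13.png")
for nm in("cup_handle","cup_mid","cup","piece_1_mid"): print(nm,[(round(d["confidence"],2),np.round(np.array(d["xy"])*[512,384])) for d in viewer.pinpoint("wrist",nm)[:9]])
delta(.617,.0075,.2)
E
```

```text
time: 46.13
eef_pos: [0.5573, -0.0004, 0.304]
tcp_rot: [0.998, 0.063, 0.003, 0.001]
contact_force: [0.4, -0.5, -0.6]
opening: 0.626
finger_force: 0.0
scene 0.73 1239
wrist 0.76 6270
top 0.62 378
0.695 mid [0.61  0.007 0.074] phi 58 yaw 6
0.695 mid [0.61  0.008 0.075] phi 58 yaw 7
0.694 mid [0.61  0.008 0.073] phi 57 yaw 6
0.694 mid [0.61  0.007 0.073] phi 57 yaw 6
cup_handle [(0.59, array([246., 175.]))]
cup_mid [(0.83, array([253., 121.])), (0.27, array([167., 209.]))]
cup [(0.61, array([253., 140.]))]
piece_1_mid []
tool shift [6.150e-02 1.000e-04 1.008e-01] yaw(y) -82.8 t 46.68 tcp [ 5.561e-01 -2.000e-04  3.008e-01] q6 1.26 tilt [-0.001  0.    -1.   ]
```

```bash
python3 -m handwheel '[[[0.06,0.011,0,0.02,0],[0.05,0,0,0.03,0],[0.05,0,0,0.03,0],[0.05,0,0,0.03,0],[0.05,0,0,0.02,0],[0.05,0,0,0.013,0],[0.05,0,0,0,0],[0.005,0,0,0,0],[0.005,0,0,0,0],[0.005,0,0,0,0],[0.005,0,0,0,0],[0.005,0,0,0,0]]]' 45
python3 -m handwheel '[[[0.005,0,0,-0.005,0],[0.005,0,0,-0.01,0],[0.005,0,0,-0.01,0],[0.005,0,0,-0.01,0],[0.005,0,0,-0.01,0],[0.005,0,0,0,0],[0.005,0,0,0,0]]]' 45
python3 - <<'E'
from h import *
cupfit("scene"); cupfit("wrist")
E
```

```text
time: 47.68
eef_pos: [0.5684, 0.0009, 0.1605]
tcp_rot: [0.998, 0.063, 0.002, 0.001]
contact_force: [-0.7, -0.4, 3.4]
opening: 0.174
finger_force: 43.9
time: 48.27
eef_pos: [0.5676, 0.0011, 0.2046]
tcp_rot: [0.998, 0.063, 0.001, 0.0]
contact_force: [-0.4, 0.5, -1.7]
opening: 0.173
finger_force: 43.8
scene phi fit [(np.float64(0.78), 60), (np.float64(0.72), 56), (np.float64(0.65), 64), (np.float64(0.57), 52)] conf 0.56
wrist phi fit [(np.float64(0.9), 60), (np.float64(0.86), 56), (np.float64(0.78), 64), (np.float64(0.75), 52)] conf 0.56
```

```bash
python3 -m handwheel '[[[0.005,-0.008,0,0.001,0],[0.005,-0.008,0,0.003,0],[0.005,-0.012,0,0.003,0],[0.005,-0.0125,0,0.004,0],[0.005,-0.0125,0,0.005,0],[0.005,-0.011,0,0.006,0],[0.005,-0.011,0,0.0075,0],[0.005,-0.011,0,0.0085,0],[0.005,0,0,0,0]]]' 45
python3 - <<'E'
from h import *
cupfit("scene"); cupfit("wrist")
E
```

```text
time: 49.22
eef_pos: [0.4796, -0.0095, 0.164]
tcp_rot: [0.998, 0.063, -0.001, -0.0]
contact_force: [0.2, 0.3, 1.6]
opening: 0.17
finger_force: 43.8
scene phi fit [(np.float64(0.83), 28), (np.float64(0.78), 32), (np.float64(0.7), 24), (np.float64(0.63), 36)] conf 0.62
wrist phi fit [(np.float64(0.93), 28), (np.float64(0.91), 32), (np.float64(0.89), 24), (np.float64(0.86), 20)] conf 0.59
```

```bash
python3 -m handwheel '[[[0.005,-0.009,0,0.009,0],[0.005,-0.009,0,0.01,0],[0.005,-0.008,0,0.01,0],[0.005,-0.007,0,0.011,0],[0.005,-0.006,0,0.012,0],[0.005,-0.004,0,0.012,0],[0.005,0,0,0,0]]]' 45
python3 - <<'E'
from h import *
cupfit("scene"); cupfit("wrist"); delta(.435,-.015,.2)
E
```

```text
time: 50.0
eef_pos: [0.4371, -0.0147, 0.0991]
tcp_rot: [0.998, 0.063, -0.002, -0.001]
contact_force: [-0.7, 0.4, 1.3]
opening: 0.167
finger_force: 43.9
scene phi fit [(np.float64(0.84), -4), (np.float64(0.82), 0), (np.float64(0.77), -8), (np.float64(0.73), 4)] conf 0.94
wrist phi fit [(np.float64(0.93), 4), (np.float64(0.92), 0), (np.float64(0.91), 8), (np.float64(0.88), 12)] conf 0.92
tool shift [-0.0044 -0.0007 -0.0982] yaw(y) -82.7 t 50.2 tcp [ 0.4394 -0.0151  0.1018] q6 1.18 tilt [-0. -0. -1.]
```

```bash
python3 -m handwheel '[[[0.0,0,0,-0.01,0],[0.0,0,0,-0.02,0],[0.0,0,0,-0.025,0],[0.0,0,0,-0.015,0],[0,-0.0073,0.0247,0,0],[0,-0.0073,0.0247,0,0],[0,-0.0073,0.0247,0,0],[0,-0.0073,0.0247,0,0],[0,-0.0073,0.0247,0,0],[0,-0.0073,0.0247,0,0]]]' 110
python3 -m handwheel '[[[0,-0.0073,0.0247,0,0],[0,-0.0073,0.0247,0,0],[0,-0.0073,0.0247,0,0],[0,-0.0073,0.0247,0,0],[0,-0.0073,0.0247,0,0],[0,-0.0073,0.0247,0,0],[0,0,0,0,0],[0,0,0,0.03,0],[0,0,0,0.035,0],[0,0,0,0.035,0],[0,0,0,0.02,0],[0,0,0,0,0]]]' 110
python3 - <<'E'
from h import *
cupfit("scene"); cupfit("wrist"); delta(.39,-.32,.033)
E
```

```text
time: 51.03
eef_pos: [0.4141, -0.1689, 0.1724]
tcp_rot: [0.998, 0.063, 0.0, 0.0]
contact_force: [0.9, -0.3, -1.5]
opening: 0.154
finger_force: 107.5
time: 52.03
eef_pos: [0.3869, -0.3164, 0.0468]
tcp_rot: [0.998, 0.063, -0.003, -0.004]
contact_force: [-0.4, 0.3, -2.5]
opening: 0.148
finger_force: 107.6
scene phi fit [(np.float64(0.84), 0), (np.float64(0.79), 4), (np.float64(0.76), -4), (np.float64(0.71), 8)] conf 0.79
wrist phi fit [(np.float64(0.93), 4), (np.float64(0.91), 8), (np.float64(0.91), 0), (np.float64(0.88), 12)] conf 0.69
tool shift [-0.0008 -0.0016  0.0207] yaw(y) -82.7 t 52.23 tcp [ 0.3909 -0.3214  0.0537] q6 0.56 tilt [ 0.003 -0.003 -1.   ]
```

Lower the last bit, release, rise, and look into the drum from above.

```bash
python3 -m handwheel '[[[0,0,0,0.009,0],[0,0,0,0.006,0],[0,0,0,0.004,0],[0,0,0,0.002,0],[0,0,0,0,0],[0.03,0,0,0,0],[0.045,0,0,0,0],[0.05,0,0,0,0],[0.05,0,0,0,0]]]' 110
python3 -m handwheel '[[[0.05,0,0,-0.02,0],[0.06,0,0,-0.035,0],[0.06,0,0,-0.04,0],[0.06,0,0,-0.04,0],[0.06,0,0,-0.04,0],[0.06,0.01,0,-0.02,0],[0.06,0.02,-0.025,0,0],[0.06,0.02,-0.03,0,0],[0.06,0.02,-0.03,0,0],[0.06,0.02,-0.03,0,0],[0.06,0.02,-0.03,0,0],[0.06,0.02,-0.03,0,0]]]' 40
python3 -m handwheel '[[[0.06,0.02,-0.03,0,0],[0.06,0.02,-0.03,0,0],[0.06,0.01,-0.03,0,0],[0.06,0.01,-0.03,0,0],[0.06,0,0,0,0],[0.06,0,0,0,0]]]' 40
python3 - <<'E'
from h import *
c,im=shot("wrist","w14.png")
print([(round(d["confidence"],2),np.round(np.array(d["xy"])*[512,384])) for d in viewer.pinpoint("wrist","piece_1_mid")[:9]])
c2,i2=shot("top","top14.png")
for nm,z in(("cup_mid",.0325),("cup",0),("cup_handle",.05),("bar_grip",.056),("piece_1_mid",.02)): print(nm,pts("top",c2,nm,z,8,.25))
c3,i3=shot("scene")
for nm,z in(("cup_mid",.0325),("cup",0),("bar_grip",.056),("piece_1_mid",.02)): print(nm,pts("scene",c3,nm,z,8,.25))
delta(.617,.0075,.25,7)
# predicted drum corners in wrist view
yw=np.radians(7.2);ex=np.array([np.sin(yw),-np.cos(yw),0]);ey=np.array([np.cos(yw),np.sin(yw),0]);o=np.array([.617,.0075,0])
print(proj(c,[o+sx*.052*ex+sy*.052*ey+[0,0,.016] for sx in(-1,1) for sy in(-1,1)]).round())
E
```

```text
time: 52.98
eef_pos: [0.3899, -0.3206, 0.0308]
tcp_rot: [0.998, 0.063, 0.0, 0.0]
contact_force: [-1.1, -0.1, 0.8]
opening: 0.584
finger_force: 0.0
time: 53.98
eef_pos: [0.497, -0.1285, 0.2257]
tcp_rot: [0.998, 0.063, 0.001, 0.0]
contact_force: [0.5, -0.6, 0.6]
opening: 0.707
finger_force: 0.0
time: 54.48
eef_pos: [0.5409, -0.0021, 0.2254]
tcp_rot: [0.998, 0.065, 0.0, 0.0]
contact_force: [0.6, -0.2, -0.3]
opening: 0.707
finger_force: 0.0
[(0.91, array([216.,  79.]))]
cup_mid [(0.67, (308, 221), [0.5064, -0.3036])]
cup [(0.89, (308, 225), [0.4969, -0.3085])]
cup_handle [(0.84, (314, 265), [0.3985, -0.3181])]
bar_grip [(0.96, (309, 169), [0.633, -0.3026])]
piece_1_mid []
cup_mid [(0.66, (301, 184), [0.5056, -0.2971])]
cup [(0.57, (302, 191), [0.504, -0.3058])]
bar_grip [(0.61, (261, 155), [0.6442, -0.3133])]
piece_1_mid []
tool shift [ 0.077  -0.0016 -0.0247] yaw(y) -82.8 spin -89.8 t 55.13 tcp [ 0.5408 -0.0038  0.2253] q6 1.25 tilt [ 0. -0. -1.]
[[209. 149.]
 [206.  53.]
 [297. 150.]
 [302.  53.]]
```

```bash
python3 - <<'E'
import cv2,numpy as np
w=cv2.imread("pics/w14.png");t=cv2.imread("pics/top14.png")
cv2.imwrite("pics/j14.png",np.hstack([cv2.resize(w[20:180,170:340],(425,400),interpolation=cv2.INTER_CUBIC),cv2.resize(t[120:300,120:290],(375,400),interpolation=cv2.INTER_CUBIC)]))
E
```

```text
(no output)
```

View pics/j14.png

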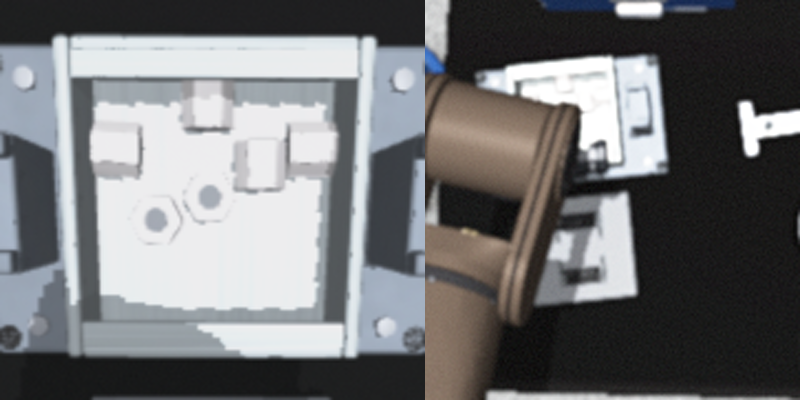

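```bash
python3 - <<'E'
from h import *
c=cam("wrist"); p=ray(c,[192,320,192,320],[35,35,162,162],.075); print(p.round(4), p.mean(0).round(4)); delta(.4745,-.0115,.2,7)
E
python3 -m handwheel '[[[0.085,-0.033,0,0.008,0],[0.085,-0.033,0,0.008,0],[0.085,0,0,0.008,-7.1],[0.085,0,0,0,-7.1],[0.085,0,0,0,-7.1],[0.085,0,0,0,-7.1],[0.085,0,0,0,-7.1],[0.085,0,0,0,-7.1],[0.085,0,0,0,-7.1],[0.085,0,0,0,-7.1],[0.085,0,0,0,-7.1],[0.085,0,0,0,-7.1]]]' 40
python3 -m handwheel '[[[0.085,0,0,0,-7.1],[0.085,0,0,0,-7.1],[0.085,0,0,0,-4.6],[0.085,0,0,0,0],[0.085,0,0,0,0]]]' 40
python3 - <<'E'
from h import *
c,_=shot("wrist")
print("lid",pts("wrist",c,"lid_grip",.037),rect("wrist",c,"lid_plate",.021),rect("wrist",c,"tab_a",.053))
delta(.4745,-.0115,.027,7.2)
E
```

```text
[[ 0.6669  0.0671  0.075 ]
 [ 0.6813 -0.0456  0.075 ]
 [ 0.5531  0.0594  0.075 ]
 [ 0.5692 -0.0671  0.075 ]] [0.6176 0.0034 0.075 ]
tool shift [-0.0667 -0.0006  0.0253] yaw(y) -82.8 spin -89.8 t 55.13 tcp [ 0.5408 -0.0038  0.2253] q6 1.25 tilt [ 0. -0. -1.]
time: 56.13
eef_pos: [0.4753, -0.0118, 0.2013]
tcp_rot: [0.774, 0.633, 0.0, 0.0]
contact_force: [0.1, 0.6, -0.7]
opening: 0.996
finger_force: 0.0
time: 56.55
eef_pos: [0.4753, -0.0119, 0.2013]
tcp_rot: [0.663, 0.748, 0.0, 0.0]
contact_force: [0.3, -0.1, -0.9]
opening: 0.996
finger_force: 0.0
lid [(0.63, (252, 178), [0.4746, -0.0125])] [(0.76, array([473., -12.]), array([117., 115.]), 7.0)] [(0.82, array([445., -13.]), array([44., 16.]), -82.5), (0.55, array([502.,  -5.]), array([43., 17.]), -82.1), (0.25, array([ 594., -182.]), array([55., 47.]), -80.3)]
tool shift [ 0.0004 -0.0008  0.1743] yaw(y) 7.0 spin -0.2 t 56.75 tcp [ 0.4753 -0.0118  0.2013] q6 -0.36 tilt [-0.  0. -1.]
```

```bash
python3 -m handwheel '[[[0.085,0.001,-0.003,0.03,0],[0.085,0,0,0.035,0],[0.085,0,0,0.035,0],[0.085,0,0,0.035,0],[0.085,0,0,0.025,0],[0.085,0,0,0.013,0],[0.085,0,0,0,0],[0.05,0,0,0,0],[0.02,0,0,0,0],[0.02,0,0,0,0],[0.02,0,0,0,0],[0.02,0,0,0,0]]]' 40
python3 -m handwheel '[[[0.02,0,0,0,0],[0.02,0,0,0,0],[0.02,0,0,0,0],[0.02,0,0,-0.01,0],[0.02,0,0,-0.02,0],[0.02,0,0,-0.03,0],[0.02,0,0,-0.03,0],[0.02,0,0,-0.03,0],[0.02,0,0,-0.03,0],[0.02,0,0,0,0],[0.02,0,0,0,0]]]' 40
python3 - <<'E'
from h import *
c,_=shot("wrist")
print("lid",pts("wrist",c,"lid_grip",.187),rect("wrist",c,"lid_plate",.171),rect("wrist",c,"tab_a",.203))
delta(.617,.0075,.178,7.2)
E
```

```text
time: 57.75
eef_pos: [0.4746, -0.0118, 0.0319]
tcp_rot: [0.662, 0.749, 0.001, 0.002]
contact_force: [-2.9, 0.4, 8.6]
opening: 0.372
finger_force: 40.5
time: 58.67
eef_pos: [0.4735, -0.0115, 0.1811]
tcp_rot: [0.662, 0.749, 0.001, 0.003]
contact_force: [-0.3, 0.3, -2.9]
opening: 0.372
finger_force: 41.3
lid [(0.73, (256, 248), [0.4751, -0.0085])] [(0.66, array([474., -10.]), array([115., 115.]), 7.1)] [(0.77, array([490.,  -3.]), array([50., 15.]), -83.6), (0.52, array([535.,  31.]), array([12.,  8.]), 7.0)]
tool shift [ 0.0003  0.1474 -0.0024] yaw(y) 7.0 spin -0.2 t 58.87 tcp [ 0.4708 -0.0109  0.1762] q6 -0.36 tilt [-0.004  0.001 -1.   ]
```

```bash
python3 -m handwheel '[[[0.02,0,0.02,0,0],[0.02,0,0.03,0,0],[0.02,0,0.03,0,0],[0.02,0,0.03,0,0],[0.02,0,0.026,0,0],[0.02,0,0.01,0,0],[0.02,0,0,0,0],[0.02,0,0,0,0],[0.02,0,0,0,0]]]' 40
python3 -c "
from h import *
delta(.617,.0075,.1,7.2)"
```

```text
time: 59.62
eef_pos: [0.6155, 0.0067, 0.177]
tcp_rot: [0.662, 0.749, -0.001, -0.001]
contact_force: [-1.3, -0.8, -1.5]
opening: 0.363
finger_force: 41.3
tool shift [0.0005 0.0018 0.0769] yaw(y) 7.0 spin -0.2 t 59.62 tcp [0.6155 0.0067 0.177 ] q6 -0.28 tilt [-0.003  0.    -1.   ]
```

```bash
python3 -m handwheel '[[[0.02,0.0005,0,0.025,0],[0.02,0,0,0.025,0],[0.02,0,0,0.02,0],[0.02,0,0,0.006,0],[0.02,0,0,0.004,0],[0.02,0,0,0,0],[0.02,0,0,0,0]]]' 40
python3 -m handwheel '[[[0.02,0,0,0.004,0],[0.02,0,0,0.003,0],[0.02,0,0,0.002,0],[0.02,0,0,0,0],[0.02,0,0,0,0]]]' 40
```

```text
time: 60.2
eef_pos: [0.6171, 0.007, 0.0993]
tcp_rot: [0.662, 0.749, 0.0, 0.001]
contact_force: [-0.2, -0.6, -1.9]
opening: 0.369
finger_force: 41.4
time: 60.62
eef_pos: [0.6175, 0.007, 0.091]
tcp_rot: [0.662, 0.749, 0.0, 0.0]
contact_force: [-2.4, -0.6, 5.2]
opening: 0.37
finger_force: 43.3
```

```bash
python3 -m handwheel '[[[0.02,0,0,0.002,0],[0.02,0,0,0.001,0],[0.02,0,0,0,0],[0.02,0,0,0,0]]]' 40
python3 - <<'E'
from h import *
c,_=shot("wrist"); print(rect("wrist",c,"lid_plate",.08)); c,_=shot("scene"); print(rect("scene",c,"lid_plate",.08),pts("scene",c,"lid_grip",.096))
E
```

```text
time: 60.95
eef_pos: [0.6177, 0.007, 0.0909]
tcp_rot: [0.662, 0.749, -0.0, 0.0]
contact_force: [-9.5, 0.6, 16.9]
opening: 0.369
finger_force: 46.2
[(0.59, array([618.,   8.]), array([115., 115.]), -82.9)]
[(0.95, array([616.,   9.]), array([115., 115.]), -83.1)] [(0.95, (191, 226), [0.6209, 0.0032])]
```

```bash
python3 -m handwheel '[[[0.02,0,0,-0.001,0],[0.04,0,0,0,0],[0.06,0,0,0,0],[0.085,0,0,0,0],[0.085,0,0,0,0],[0.085,0,0,0,0],[0.085,0,0,0,0],[0.085,0,0,-0.02,0],[0.085,0,0,-0.04,0],[0.085,0,0,-0.04,0],[0.085,0,0,-0.04,0],[0.085,0,0,-0.02,0]]]' 40
python3 - <<'E'
from h import *
c,_=shot("wrist","w15.png"); print(pts("wrist",c,"lid_grip",.096),rect("wrist",c,"lid_plate",.08),rect("wrist",c,"tab_a",.112)); c,_=shot("scene"); print(rect("scene",c,"lid_plate",.08),rect("scene",c,"tab_a",.112))
c,_=shot("top")
for nm,z in(("bar_grip",.056),("bar",0),("cup",0)): print(nm,pts("top",c,nm,z))
print(rect("top",c,"bar",.012)); delta(.632,-.302,.2,10)
E
```

```text
time: 62.2
eef_pos: [0.6192, 0.0069, 0.2537]
tcp_rot: [0.662, 0.749, 0.002, 0.004]
contact_force: [0.4, 0.4, 1.5]
opening: 0.993
finger_force: 0.0
[(0.98, (253, 175), [0.6203, 0.01])] [(0.86, array([618.,   8.]), array([117., 116.]), 7.9)] [(0.97, array([646.,  13.]), array([44., 17.]), -82.0), (0.78, array([590.,   6.]), array([43., 16.]), -83.0), (0.53, array([ 617., -148.]), array([63., 43.]), -83.2)]
[(0.8, array([615.,   8.]), array([120., 117.]), 7.2)] [(0.69, array([632.,  17.]), array([53., 20.]), -77.1), (0.58, array([579.,  12.]), array([49., 29.]), -82.7)]
bar_grip [(0.6, (310, 169), [0.6328, -0.3046])]
bar []
cup [(0.83, (307, 222), [0.5046, -0.3041]), (0.35, (325, 137), [0.7258, -0.3471])]
[(0.65, array([ 630., -302.]), array([226.,  58.]), -80.9)]
tool shift [-0.3087 -0.0226  0.046 ] yaw(y) 7.0 spin -3.0 t 62.8 tcp [0.6167 0.0072 0.2461] q6 -0.28 tilt [-0.002  0.    -1.   ]
```

```bash
python3 -m handwheel '[[[0.07,-0.0386,-0.0028,0,0],[0.07,-0.0386,-0.0028,0,0],[0.07,-0.0386,-0.0028,0,0],[0.07,-0.0386,-0.0028,0,0],[0.07,-0.0386,-0.0028,0,0],[0.07,-0.0386,-0.0028,0,0],[0.07,-0.0386,-0.0028,0,0],[0.07,-0.0386,-0.0028,0,0],[0.07,0,0,0.02,-2],[0.07,0,0,0.01,0],[0.07,0,0,0,0],[0.07,0,0,0,0]]]' 60
python3 - <<'E'
from h import *
c,_=shot("wrist","w16.png"); print(pts("wrist",c,"bar_grip",.056),rect("wrist",c,"bar",.012),pts("wrist",c,"bar",0),rect("wrist",c,"bar_grip",.068))
im=cv2.imread("pics/w16.png"); m=(im.min(2)>150).astype(np.uint8)
for k in cv2.findContours(m,0,2)[0]:
    if cv2.contourArea(k)>600: w=(ray(c,k[:,0,0],k[:,0,1],.012)[:,:2]*1000).astype(np.float32); print(cv2.minAreaRect(w))
delta(.632,-.302,.037,9)
E
```

```text
time: 63.8
eef_pos: [0.6321, -0.3006, 0.2155]
tcp_rot: [0.649, 0.761, -0.0, -0.002]
contact_force: [-0.5, -1.0, 0.3]
opening: 0.815
finger_force: 0.0
[(0.57, (252, 183), [0.6315, -0.3055])] [] [(0.63, (257, 172), [0.6373, -0.3048])] [(0.66, array([ 631., -292.]), array([189.,  50.]), -80.8)]
((881.9295654296875, -423.2775573730469), (38.19089126586914, 189.25132751464844), 78.06592559814453)
((643.5106811523438, -363.5946350097656), (60.751380920410156, 103.82452392578125), 9.185079574584961)
((482.5880126953125, -319.53936767578125), (117.38668060302734, 117.7587890625), 69.41844940185547)
((623.0289916992188, -243.65025329589844), (59.98534393310547, 103.1084976196289), 9.088224411010742)
((836.4384155273438, -168.4556427001953), (113.88666534423828, 73.0066146850586), 22.71848487854004)
tool shift [-0.0003 -0.0018  0.1818] yaw(y) 9.1 spin 0.1 t 64.05 tcp [ 0.6334 -0.3013  0.2188] q6 -0.75 tilt [ 0.002 -0.001 -1.   ]
```

```bash
python3 -m handwheel '[[[0.07,-0.0023,0,0.03,0],[0.06,0,0,0.035,0],[0.06,0,0,0.035,0],[0.05,0,0,0.035,0],[0.05,0,0,0.03,0],[0.05,0,0,0.015,0],[0.05,0,0,0,0],[0.005,0,0,0,0],[0.005,0,0,0,0],[0.005,0,0,0,0],[0.005,0,0,0,0],[0.005,0,0,0,0]]]' 70
python3 -m handwheel '[[[0.005,0,0,0,0],[0.005,0,0,-0.01,0],[0.005,0,0,-0.02,0],[0.005,0,0,-0.035,0],[0.005,0,0,-0.035,0],[0.005,0,0,-0.03,0],[0.005,0,0,-0.03,0],[0.005,0,0,0,1],[0.005,0,0,0,1],[0.005,0,0,0,0],[0.005,0,0,0,0]]]' 70
python3 - <<'E'
from h import *
c,_=shot("wrist","w17.png"); im=cv2.imread("pics/w17.png"); m=(im.min(2)>150).astype(np.uint8)
for k in cv2.findContours(m,0,2)[0]:
    if cv2.contourArea(k)>600: w=(ray(c,k[:,0,0],k[:,0,1],.172)[:,:2]*1000).astype(np.float32); print(cv2.minAreaRect(w))
delta(.617,.0075,.2,7.1)
E
```

```text
time: 65.05
eef_pos: [0.6351, -0.3055, 0.041]
tcp_rot: [0.649, 0.761, 0.0, 0.003]
contact_force: [0.9, 1.2, 6.2]
opening: 0.198
finger_force: 69.3
time: 65.97
eef_pos: [0.6315, -0.3034, 0.1938]
tcp_rot: [0.662, 0.749, -0.0, -0.003]
contact_force: [0.8, 0.8, -2.5]
opening: 0.198
finger_force: 68.6
((640.2365112304688, -367.7251892089844), (20.750455856323242, 23.579986572265625), 7.2750468254089355)
((792.5199584960938, -350.2819519042969), (29.522865295410156, 16.411781311035156), 78.14198303222656)
((761.16845703125, -338.00054931640625), (29.112220764160156, 26.617456436157227), 77.45657348632812)
((732.1346435546875, -328.73907470703125), (22.800687789916992, 28.32769012451172), 75.49897003173828)
((551.5387573242188, -277.2288818359375), (59.941558837890625, 60.33053970336914), 67.2453384399414)
((624.3121948242188, -239.9342041015625), (57.33070373535156, 98.35865020751953), 7.016363143920898)
tool shift [ 0.3104  0.0236 -0.0052] yaw(y) 7.0 spin -0.1 t 66.02 tcp [ 0.6316 -0.3034  0.1937] q6 -0.72 tilt [-0.005  0.003 -1.   ]
```

```bash
python3 -m handwheel '[[[0.005,0.01,0,0,0],[0.005,0.025,0.002,0,0],[0.005,0.035,0.003,0,0],[0.005,0.038,0.003,0,0],[0.005,0.038,0.003,0,0],[0.005,0.038,0.003,0,0],[0.005,0.038,0.003,0,0],[0.005,0.035,0.002,0,0],[0.005,0.028,0.002,0,0],[0.005,0.018,0.001,0,0],[0.005,0.007,0,0,0],[0.005,0,0,0,0]]]' 70
python3 - <<'E'
from h import *
viewer; import subprocess
c,_=shot("wrist","w18.png")
delta(.617,.0075,.2,7.1)
c,_=shot("scene"); print(pts("scene",c,"bar_grip",.209),pts("scene",c,"bar",.153))
c,_=shot("wrist"); im=cv2.imread("pics/w18.png")
for z,nm in((.084,"saddle"),):
    print([(round(d["confidence"],2),np.round(np.array(d["xy"])*[512,384])) for d in viewer.pinpoint("wrist","seat")])
delta(.617,.0075,.2,7.1)
E
```

```text
time: 67.02
eef_pos: [0.616, 0.0081, 0.1963]
tcp_rot: [0.661, 0.75, -0.0, -0.001]
contact_force: [-0.7, -0.1, -2.3]
opening: 0.197
finger_force: 68.5
tool shift [ 0.0009  0.0008 -0.0035] yaw(y) 7.1 spin 0.0 t 67.07 tcp [0.6164 0.0065 0.1965] q6 -0.28 tilt [-0.001 -0.    -1.   ]
[(0.77, (183, 192), [0.6208, 0.0036])] [(0.98, (187, 211), [0.6183, 0.0071])]
[]
tool shift [ 0.0028  0.0003 -0.0028] yaw(y) 6.9 spin -0.2 t 67.32 tcp [0.617  0.0047 0.1972] q6 -0.28 tilt [-0. -0. -1.]
```

```bash
python3 -m handwheel '[[[0.005,0.002,0,0.015,0],[0.005,0,0,0.02,0],[0.005,0,0,0.015,0],[0.005,0,0,0.008,0],[0.005,0,0,0.005,0],[0.005,0,0,0,0],[0.005,0,0,0,0]]]' 70
python3 -m handwheel '[[[0.005,0,0,0.004,0],[0.005,0,0,0.003,0],[0.005,0,0,0.002,0],[0.005,0,0,0,0]]]' 70
```

```text
time: 67.9
eef_pos: [0.6171, 0.0076, 0.1349]
tcp_rot: [0.663, 0.749, 0.0, 0.0]
contact_force: [-0.1, 0.4, -1.7]
opening: 0.192
finger_force: 68.5
time: 68.23
eef_pos: [0.6167, 0.008, 0.1252]
tcp_rot: [0.662, 0.749, -0.0, 0.0]
contact_force: [0.2, 0.3, -1.5]
opening: 0.202
finger_force: 68.7
```

```bash
python3 -m handwheel '[[[0.005,0,0,0.0015,0],[0.005,0,0,0.0015,0],[0.005,0,0,0,0],[0.005,0,0,0,0]]]' 70
```

```text
time: 68.57
eef_pos: [0.6171, 0.008, 0.125]
tcp_rot: [0.662, 0.749, -0.0, 0.0]
contact_force: [-4.7, 1.5, 6.2]
opening: 0.197
finger_force: 69.8
```

Seated at the expected height (firm stop at TCP 0.125). Release and check.

```bash
python3 -m handwheel '[[[0.005,0,0,-0.001,0],[0.03,0,0,0,0],[0.045,0,0,0,0],[0.05,0,0,0,0],[0.05,0,0,0,0],[0.05,0,0,0,0],[0.05,0,0,-0.02,0],[0.05,0,0,-0.03,0],[0.05,0,0,-0.04,0],[0.05,0,0,-0.02,0],[0.05,0,0,0,0],[0.05,0,0,0,0]]]' 70
python3 - <<'E'
from h import *
c,im=shot("wrist","w19.png"); print(pts("wrist",c,"bar_grip",.14),pts("wrist",c,"bar",.084),pts("wrist",c,"lid_grip",.096),rect("wrist",c,"tab_a",.112),rect("wrist",c,"lid_plate",.08))
c,_=shot("scene"); print(pts("scene",c,"bar_grip",.14),pts("scene",c,"bar",.084),rect("scene",c,"bar",.096),rect("scene",c,"tab_a",.112),pts("scene",c,"cup_mid",.0325))
c,_=shot("top"); print(pts("top",c,"cup_mid",.0325),pts("top",c,"cup",0),rect("top",c,"bar",.096)); 
for nm in("tape_roll","petri_1","dust_cap"): print(nm,pts("top",c,nm,0))
delta(.617,.0075,.2)
E
```

```text
time: 69.57
eef_pos: [0.6176, 0.0079, 0.2353]
tcp_rot: [0.662, 0.749, 0.001, 0.002]
contact_force: [-0.5, 0.2, -0.4]
opening: 0.584
finger_force: 0.0
[(0.95, (253, 193), [0.6183, 0.0101])] [(0.93, (255, 176), [0.6202, 0.0126])] [(0.87, (256, 183), [0.6212, 0.0078])] [(0.89, array([590.,   7.]), array([43., 15.]), -82.0), (0.74, array([646.,  14.]), array([44., 17.]), -82.9)] [(0.69, array([618.,   8.]), array([117., 116.]), 7.1)]
[(0.66, (345, 190), [0.3746, -0.2406]), (0.58, (188, 217), [0.6156, 0.0106]), (0.44, (247, 155), [0.6238, -0.2154])] [(0.6, (191, 232), [0.6177, 0.009])] [(0.8, array([620.,  12.]), array([229.,  75.]), -83.0)] [(0.79, array([578.,  12.]), array([56., 32.]), -81.0), (0.43, array([630.,  31.]), array([29., 17.]), -65.6)] [(0.91, (305, 184), [0.4982, -0.3042])]
[(0.81, (306, 220), [0.5068, -0.2993])] [(0.7, (307, 225), [0.4965, -0.305])] [(0.97, array([626.,  12.]), array([228.,  58.]), -88.6), (0.57, array([587.,   3.]), array([33., 21.]), -87.8)]
tape_roll [(0.43, (138, 236), [0.4592, 0.1232])]
petri_1 [(0.56, (377, 211), [0.5362, -0.4825]), (0.36, (138, 239), [0.4506, 0.1233])]
dust_cap [(0.67, (324, 139), [0.7199, -0.3448])]
tool shift [-0.0006  0.0003  0.0333] yaw(y) 7.0 t 70.52 tcp [0.6167 0.008  0.2333] q6 -0.27 tilt [ 0. -0. -1.]
```

```bash
python3 -c "
from plant import sign_off
print(sign_off())"
```

```text
the job is handed in; nothing more can be done
None
```

I handed the job in at about 70 s of the 192 s, and my last camera checks fit the task; `sign_off()` returned no verdict, so I can't say it passed. The drum held six pieces before the lid was snapped on with both tabs out. The bar then lay across both saddles, with the dipper standing on the bench and the bystanders within about 1 cm of where they started.

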